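Vent the chamber and pave the sample panel

ROBOT

A 6-joint arm with a two-finger parallel gripper is mounted at the origin on the work surface. World frame = base frame: x ahead of the robot, y to its left, z up, the work surface at z = 0. Lengths are in m, angles in degrees, forces in N, time in s.
With the tool pointing down it reaches from about 0.3 to 0.75 m from the base axis. Payload 8.5 kg.
Tool frame: the origin (TCP) lies midway between the tips of the shut fingers; the grasp point (between the pads) lies 19 mm behind it (env.pinch_z is the z of the grasp point in the tool frame, in m); z points along the fingers, y is the line along which they close (so a half turn about z gives the same grasp; the last joint's range is limited). The gripper opens to 85 mm and grips with 20 to 120 N. Pads are 22 mm wide; open, the fingers measure 114 mm over their backs; the gripper's body (76 mm by 85 mm) begins 54 mm behind the grasp point. The pads swing forward as they close: fully open they stand 13 mm farther back than shut.
Start: joints at [60.774, 21.807, 74.336, -0, 83.858, -12.336], TCP at [0.16, 0.526, 0.231] pointing down, gripper open.
Joint ranges: [-178.18, 178.18], [-50.72, 133.34], [12.68, 142.11], [-81.47, 261.47], [9.98, 163.14], [-165.26, 165.26]. Speed limits (degrees/s): [136.94, 136.94, 180, 180, 180, 180].

INTERFACE

Orientations are given as a 3x3 rotation matrix whose columns are the frame's x, y, z axes.
In Python, from rig import env gives the robot as it stands.
- The arm moves only by the tool arm_command, never from a script. Its argument "deltas" is a list of rows, each an object of numbers: "rx", "ry", "rz": the turn, a rotation vector about the tool's x, y, z in rad; "dx", "dy", "dz": the shift along the tool's x, y, z in m; "fingers": the finger opening in m, from 0 to 0.0854. In form: [{"rx": .., "ry": .., "rz": .., "dx": .., "dy": .., "dz": .., "fingers": ..}, ...]. A call has 1 to 12 rows; each row shifts and turns the commanded pose from where the row before left it, along the tool's axes as they then stand; what a row does not reach is not made up. A row lasts 1/10 s, in which the tool goes at most 50 mm and 8.59 degrees, less where a joint would pass 70% of its speed; a pose out of reach is approached as far as the arm can. A call is refused whole if a number of a shift passes 0.05 or a number of a turn 0.15, either way. A call with a gripper value outside its range is refused whole. The fingers move at their own pace and stop on an object; "squeeze" is the grip in N (left out, the last holds). Time passes only in rows, so rows that do not move let the fingers close. It gives the time, the measured TCP pose, the force, the opening and the grip force at its end, in the units of the state.
- env.observe(): the state, without advancing time (a new reading comes with each control period).
- env.get_image(name): name is "side" or "top" or "wrist"; returns a dict with "color" (480x640x3 uint8, blue, green, red), "camera_matrix" (3x3 intrinsics, pixels), "eye" and "orientation" of the camera in the world. Camera axes: x right, y up, looking along -z (the intrinsics and any distortion apply to the point x, -y, -z); pixel columns grow to the right and rows downward; lengths in m; the calibration is good to about 2 mm. The wrist camera is an equidistant fisheye: a pixel r from the principal point sees the ray r / f radians off the axis. A picture is of the moment at which its call begins. There is no depth.
- env.close_job(): hands the job in; it is judged then, once.
Trained networks look in a picture, given as the dict that the camera call returned (one of the last four; its "shot" number tells which), for a name from the list of things; names that differ only in an ending like _2 or _b are one class to them, and where a whole thing is asked for, a point or a joint stands for the part that bears it (a point fixed in the world has none). Each returns a list of dicts, best first, with "p" (0 to 1); they miss things now and then, are a little off and sometimes report something else, mostly with a low value. They report only what shows in the picture. A call takes as long as a camera call. They do not tell look-alikes from the thing itself.
- env.look_for(query, picture): "box" ([left, top, right, bottom] in pixels, round what is visible of it).
- env.tip_of(query, picture): "location" ([column, row] in pixels: a listed point, or the origin of a listed thing).
The state is a dict: "time_s": time; "q": joint angles; "qvel": joint speeds; "joint_efforts": joint torques, N m; "position": TCP position; "tool_rot": TCP orientation; "ft_force": force on the tool from outside, world axes, zero at the start; "wrist_torque": the same for the moment, N m; "grip_width": finger opening in m; "gripper_force": force on a finger pad.
Only numpy, scipy, OpenCV 4.12 (cv2) and the standard library are available. Lean on these libraries where they do the work, as an engineer would, in place of code of your own. Each camera call takes 0.05 s, during which the arm holds its last target. There are 200 camera calls.

TASK

The castings in the vacuum chamber have cured: turn the vent tap on its lid fully open to let the vacuum go, then lift the lid off and rest it on the lid stand. Take out every casting and fit each one into the opening of its own shape in the panel, the right way round so that it drops flush with the stones, then, with the tap still open, lay the lid squarely back on the chamber and only after that turn the tap shut. Leave the clock, the pen pot and the tape roll where they are.

Things in the scene. Friction and masses are not known exactly. Their poses are not given: they have to be found in the camera images.
- chamber: Vacuum chamber, fixed: round steel pot, outer radius 107 mm, rim 92 mm above the table. Origin on its axis at the table top, z up. Its flat floor is 40 mm above the table, with an edge ring (inner radius 74 mm, 10 mm high) that keeps castings in; at the rim an inward lip 6 mm thick narrows the mouth to 88 mm radius. Gauge and hose nipple stick out of its side by 14 mm.
- lid: Clear plastic lid, loose, 0.42 kg: disc of radius 104 mm, 10 mm thick, lying on the chamber's rim with no locating edge. Origin at the centre of its underside, z up. A black grip block stands at its centre, 16 mm along the lid's x, 44 mm along its y, top 40 mm above the underside. The vent tap is 68 mm from the centre along the lid's +x.
- lid_grip (a point): Centre of the lid's grip block, 25 mm above the lid's underside (axes as the lid's): pinch it from above across its 16 mm (along the lid's x).
- tap (a joint): Vent tap on the lid, upright hinge, light friction (0.04 N m), stays where left. 0 = shut (bar points straight out from the lid's centre), 1.57 = fully open (bar across that), anticlockwise from above opens. A catch below (under the bar's +x end, 26 mm long, down to 13 mm under the lid) hooks under the chamber's lip below about 1 rad: lift the lid off or lay it back only with the tap open.
- tap_grip (a point): Centre of the tap's brass bar, on the tap's axis, 29 mm above the lid's underside; it turns with the tap. The bar is 40 mm along its x, 12 mm thick along its y (pinch it there), 22 mm tall: its top is 11 mm above this point, 30 mm above the lid's upper face.
- stand: Lid stand, fixed: grey round puck with a rubber top, radius 45 mm, 50 mm tall. Origin at the centre of its underside. The lid rests on it centred, the catch hanging outside it.
- panel: Pattern panel, fixed: wooden tray 162 x 130 mm (x, y), 20 mm high, paved flush with laid stones that leave four openings shaped like the castings, 14 mm deep, floor 6 mm above the table, with 2 mm play all round. Origin at the centre of its underside, z up.
- clock: Bystander: wooden mantel clock, foot 35 x 150 mm, 100 mm tall. Leave it alone. Origin under its centre.
- pen_pot: Bystander: steel pot of markers, radius 36 mm, about 140 mm tall with the pens. Leave it alone. Origin under its centre.
- tape_roll: Bystander: roll of brown tape, radius 36 mm, 22 mm tall. Leave it alone. Origin under its centre.
- cast_t: Terracotta casting, 45 g, may be absent; 14 mm thick, of 16 mm cells on a 48 x 32 mm grid (3 along x, 2 along y; middle two always there). T-shaped: corners (-x,-y) and (+x,-y) are filled. Origin: centre of that grid, on the underside. A grip lug stands at the origin, 12 mm along x, 22 along y, top 32 mm above the underside. Starts face up in the chamber.
- slot_t (a point): Centre of the floor of the opening for the T-shaped casting in the panel, 14 mm below the stones' top; axes as the panel's. The casting is home when its origin is here and its x and y axes point as the panel's.
- cast_s: Terracotta casting, 45 g, may be absent; 14 mm thick, of 16 mm cells on a 48 x 32 mm grid (3 along x, 2 along y; middle two always there). S-shaped: corners (-x,-y) and (+x,+y) filled; same after a half turn. Origin: centre of that grid, on the underside. A grip lug stands at the origin, 12 mm along x, 22 along y, top 32 mm above the underside. Starts face up in the chamber.
- slot_s (a point): Centre of the floor of the opening for the S-shaped casting in the panel, 14 mm below the stones' top; axes as the panel's. The casting is home when its origin is here and its x and y axes point as the panel's (or turned by a half turn).
- cast_z: Terracotta casting, 45 g, may be absent; 14 mm thick, of 16 mm cells on a 48 x 32 mm grid (3 along x, 2 along y; middle two always there). Z-shaped, mirror image of the S: corners (-x,+y) and (+x,-y) filled; same after a half turn. Origin: centre of that grid, on the underside. A grip lug stands at the origin, 12 mm along x, 22 along y, top 32 mm above the underside. Starts face up in the chamber.
- slot_z (a point): Centre of the floor of the opening for the Z-shaped casting in the panel, 14 mm below the stones' top; axes as the panel's. The casting is home when its origin is here and its x and y axes point as the panel's (or turned by a half turn).
- cast_p: Terracotta casting, 45 g, may be absent; 14 mm thick, of 16 mm cells on a 48 x 32 mm grid (3 along x, 2 along y; middle two always there). P-shaped, a 3 x 2 block with only the (-x,+y) corner missing. Origin: centre of that grid, on the underside. A grip lug stands at the origin, 12 mm along x, 22 along y, top 32 mm above the underside. Starts face up in the chamber.
- slot_p (a point): Centre of the floor of the opening for the P-shaped casting in the panel, 14 mm below the stones' top; axes as the panel's. The casting is home when its origin is here and its x and y axes point as the panel's.
Not all that is in view belongs to the job. There is more than one size of the stand; the job needs the middle-sized.

How it is judged:
By the outcome, as a careful person would: the job done as asked, in the order asked, and still so for the second after the job is handed in, with the robot touching nothing.
Of cast_t, cast_s, cast_z, cast_p only 2 to 4 are there at a start; the rules pass over those that are not, and their reading is None.
At some moment in a run one of cast_t, cast_s, cast_z, cast_p may be knocked a few centimetres aside while the robot is not near it.
It also fails if it takes over 210 s, if anything falls off the work surface, if the arm or the gripper's body presses on something with over 40 N, if the wrist force passes 120 N, or if a joint passes its speed limit or range.

## Working session

There is one attempt and no reset: what is moved stays moved. The work goes in short steps, Python scripts to look and compute and a tool call to move; the robot and the scene stay as the last step left them, time stands still between calls to the robot, and variables do not carry over. Pictures are saved under pics/ and viewed, at most 14 in all, crops included, and the job is handed in when it is done.

Besides the shell and the picture viewer there is one more tool, called as name(argument=value, ...) on one line, values as JSON. arm_command: Moves the arm, as the interface text tells. Its arguments: {"type":"object","properties":{"deltas":{"type":"array"},"squeeze":{"type":"number"}},"required":["deltas"]}

```bash
ls; mkdir -p pics
cat > h.py <<'E'
import numpy as np, cv2
from rig import env
def ray(pic, px):
    K=np.array(pic["camera_matrix"]); R=np.array(pic["orientation"]); e=np.array(pic["eye"])
    x=(px[0]-K[0,2])/K[0,0]; y=(px[1]-K[1,2])/K[1,1]
    if pic.get("fish"):
        r=np.hypot(x,y); s=np.sin(r)/r if r>1e-9 else 1
        d=np.array([x*s,-y*s,-np.cos(r)])
    else: d=np.array([x,-y,-1.])
    return e, R@d
def at_z(pic,px,z):
    e,d=ray(pic,px); return e+d*(z-e[2])/d[2]
def proj(pic,P):
    K=np.array(pic["camera_matrix"]); R=np.array(pic["orientation"]); e=np.array(pic["eye"])
    c=R.T@(np.array(P)-e); x,y,z=c[0],-c[1],-c[2]
    if pic.get("fish"):
        r=np.hypot(x,y); t=np.arctan2(r,z); x,y=(x/r*t,y/r*t) if r>1e-9 else (0,0)
    else: x,y=x/z,y/z
    return np.array([K[0,0]*x+K[0,2],K[1,1]*y+K[1,2]])
def get(name):
    p=env.get_image(name)
    if name=="wrist": p["fish"]=True
    return p
E
python3 - <<'E'
from h import *
for n in ("side","top","wrist"):
    p=get(n); cv2.imwrite(f"pics/{n}0.png",p["color"])
    print(n,{k:v for k,v in p.items() if k!="color"})
    for q in ("chamber","lid_grip","tap_grip","stand","panel","clock","pen_pot","tape_roll","cast_t","cast_s","cast_z","cast_p","slot_t","slot_s","slot_z","slot_p"):
        try:
            t=env.tip_of(q,p); print(q,[(np.round(d["location"]).tolist(),round(d["p"],2)) for d in t[:4]])
        except Exception as ex: print(q,ex)
o=env.observe(); print(o, env.pinch_z)
E
```

```text
pics
side {'camera_matrix': array([[443.59143198,   0.        , 317.66373805],
       [  0.        , 443.59143198, 242.78042256],
       [  0.        ,   0.        ,   1.        ]]), 'eye': array([ 0.33460888, -0.66356685,  0.83671842]), 'orientation': array([[ 0.94650082,  0.23754683, -0.21842091],
       [-0.32213636,  0.73555434, -0.59597649],
       [ 0.01908812,  0.63445356,  0.77272526]]), 'shot': 1}
chamber [([246.0, 174.0], 0.79)]
lid_grip [([239.0, 138.0], 0.57), ([236.0, 147.0], 0.24)]
tap_grip [([332.0, 243.0], 0.64), ([244.0, 123.0], 0.48)]
stand [([228.0, 388.0], 0.77), ([327.0, 333.0], 0.71), ([402.0, 438.0], 0.6), ([318.0, 240.0], 0.57)]
panel [([316.0, 240.0], 0.6), ([243.0, 119.0], 0.31)]
clock [([352.0, 165.0], 0.93), ([240.0, 140.0], 0.46), ([298.0, 234.0], 0.25)]
pen_pot [([434.0, 283.0], 0.59)]
tape_roll [([245.0, 255.0], 0.8)]
cast_t []
cast_s []
cast_z []
cast_p []
slot_t [([306.0, 246.0], 0.87), ([327.0, 227.0], 0.85), ([332.0, 245.0], 0.85), ([248.0, 248.0], 0.73)]
slot_s [([306.0, 246.0], 0.87), ([327.0, 227.0], 0.85), ([332.0, 245.0], 0.85), ([248.0, 248.0]
[... 2137 characters left out ...]
38e+01, -1.23377855e+01]), 'qvel': array([-0.00592298,  0.06693143,  0.04038377, -0.05686279, -0.0907168 ,
        0.02650632]), 'joint_efforts': array([ 9.39980032e-05, -4.48324370e+01, -2.31462908e+01, -1.86617126e-04,
        5.22776954e-04, -1.10222061e-05]), 'position': array([0.15976399, 0.52626568, 0.23133274]), 'tool_rot': array([[-9.56884403e-01,  2.90468997e-01, -7.94669838e-06],
       [ 2.90468997e-01,  9.56884403e-01,  2.26604846e-05],
       [ 1.41862400e-05,  1.93751948e-05, -1.00000000e+00]]), 'ft_force': array([ 0.14171655,  0.07053013, -0.07797894]), 'wrist_torque': array([0.01488482, 0.04590031, 0.01797254]), 'gripper_force': 0.0, 'grip_width': 0.08526414506964038} -0.0187
```

View pics/top0.png

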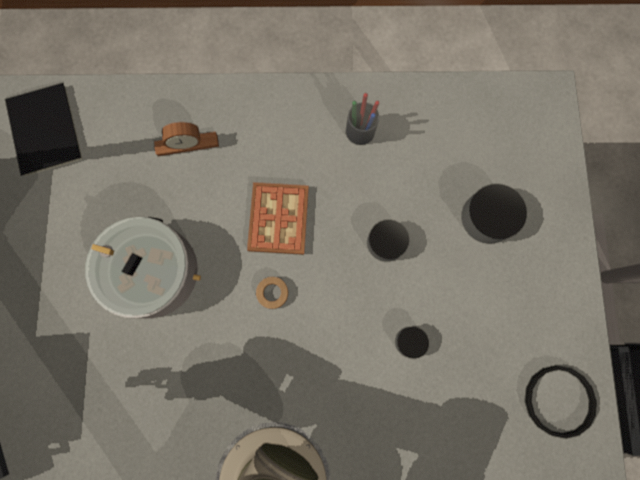

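View pics/side0.png

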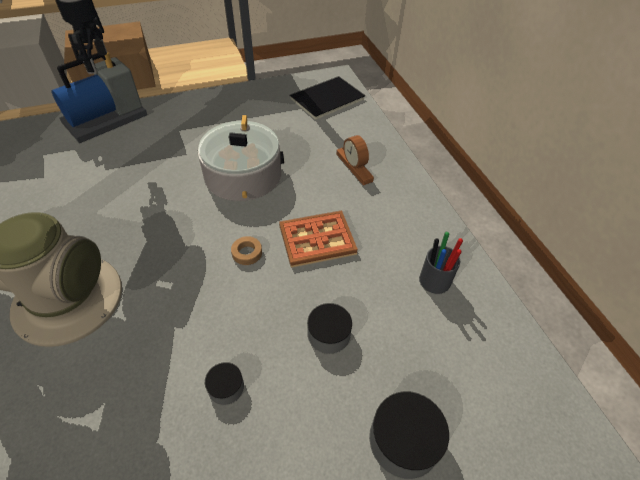

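Run:
```python
from h import *
p=get("top"); c=p["color"]
a=cv2.resize(c[205:330,75:205],None,fx=3.5,fy=3.5,interpolation=cv2.INTER_CUBIC)
b=cv2.resize(c[170:270,240:320],None,fx=4,fy=4,interpolation=cv2.INTER_CUBIC)
s=cv2.resize(c[170:370,360:540],None,fx=1.5,fy=1.5,interpolation=cv2.INTER_CUBIC)
H=600;W=800;im=np.zeros((H,W,3),np.uint8)
im[:a.shape[0],:a.shape[1]]=a[:, :]; im[:b.shape[0],470:470+b.shape[1]]=b[:, :330]
s=cv2.resize(s,None,fx=.62,fy=.62); 
im[410:410+s.shape[0],470:470+s.shape[1]]=s[:190]
cv2.imwrite("pics/crop0.png",im)
for n,px,z in (("grip",(131,264),.132),("tap",(101,250),.132),("chamber",(137,268),.102),("panel",(278,218),.02),("standM",(388,239),.05),("standL",(498,212),.05),("standS",(412,342),.05),("tape",(272,292),.022)):
    print(n,at_z(p,px,z).round(3))
```

```text
grip [0.452 0.279 0.132]
tap [0.481 0.342 0.132]
chamber [0.447 0.277 0.102]
panel [ 0.57 -0.01  0.02]
standM [ 0.512 -0.257  0.05 ]
standL [ 0.571 -0.507  0.05 ]
standS [ 0.289 -0.299  0.05 ]
tape [0.4   0.003 0.022]
```

View pics/crop0.png

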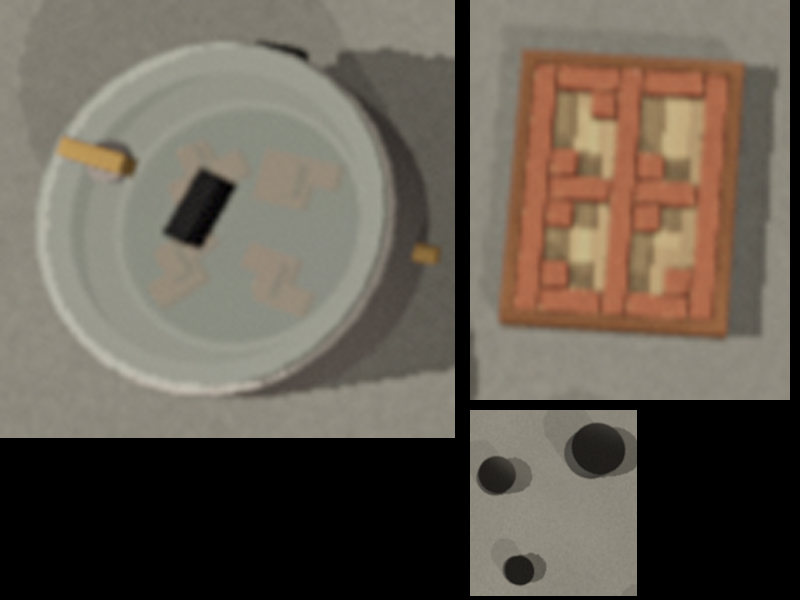

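Top view: chamber (137,268), lid grip (132,264), tap bar (102,250), panel (278,218) with S and P openings in its upper row and T and Z in its lower one. The stands are large (498,212), middle (388,240) and small (412,342). Only (388,240), at about 20 px or 45 mm radius, fits the description. The crop confirms this.

arm_command(deltas=[{"dx": -0.029, "dy": -0.0126, "dz": -0.006}, {"dx": -0.029, "dy": -0.0126, "dz": -0.006}, {"dx": -0.029, "dy": -0.0126, "dz": -0.006}, {"dx": -0.029, "dy": -0.0126, "dz": -0.006}, {"dx": -0.029, "dy": -0.0126, "dz": -0.006}, {"dx": -0.029, "dy": -0.0126, "dz": -0.006}, {"dx": -0.029, "dy": -0.0126, "dz": -0.006}, {"dx": -0.029, "dy": -0.0126, "dz": -0.006}, {"dx": -0.029, "dy": -0.0126, "dz": -0.006}, {"dx": -0.029, "dy": -0.0126, "dz": -0.006}, {"dx": -0.029, "dy": -0.0126, "dz": -0.006}, {"dx": -0.029, "dy": -0.0126, "dz": -0.006}])

```text
invalid input
```

arm_command(deltas=[{"rz": 0.142}, {"rz": 0.142}, {"rz": 0.142}, {"rz": 0.142}, {"rz": 0.142}, {"rz": 0.142}, {"rz": 0.142}, {"rz": 0.142}, {"rz": 0.142}, {"rz": 0.142}, {"rz": 0.142}, {"rz": 0.142}])

```text
invalid input
```

```bash
cat >> h.py <<'E'
def pose():
    o=env.observe(); R=o["tool_rot"]; return o["position"], np.degrees(np.arctan2(R[1,1],R[0,1])), R
def tip(q,p): return [(np.round(d["location"],1).tolist(),round(d["p"],2)) for d in env.tip_of(q,p)[:5]]
E
python3 - <<'E'
from h import *
pos,yaw,R=pose(); print(pos.round(4),yaw,env.observe()["time_s"])
p=get("wrist"); cv2.imwrite("pics/w1.png",p["color"])
for q,z in (("lid_grip",.117),("tap_grip",.121),("chamber",.0),("cast_t",.054),("cast_s",.054),("cast_z",.054),("cast_p",.054)):
    for l,pr in tip(q,p): print(q,l,pr,at_z(p,l,z).round(4))
E
```

```text
[0.1598 0.5263 0.2313] 73.10952376323219 2.6
```

View pics/w1.png

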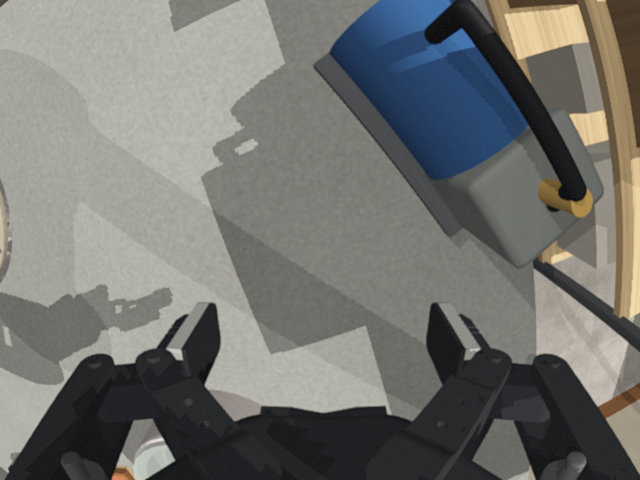

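The moves were refused, so the arm is still at its start pose and the wrist picture shows only a bystander pump. I'll give every key in each row.

arm_command(deltas=[{"rx": 0, "ry": 0, "rz": 0, "dx": -0.029, "dy": -0.0126, "dz": -0.006, "fingers": 0.085}, {"rx": 0, "ry": 0, "rz": 0, "dx": -0.029, "dy": -0.0126, "dz": -0.006, "fingers": 0.085}, {"rx": 0, "ry": 0, "rz": 0, "dx": -0.029, "dy": -0.0126, "dz": -0.006, "fingers": 0.085}, {"rx": 0, "ry": 0, "rz": 0, "dx": -0.029, "dy": -0.0126, "dz": -0.006, "fingers": 0.085}, {"rx": 0, "ry": 0, "rz": 0, "dx": -0.029, "dy": -0.0126, "dz": -0.006, "fingers": 0.085}, {"rx": 0, "ry": 0, "rz": 0, "dx": -0.029, "dy": -0.0126, "dz": -0.006, "fingers": 0.085}, {"rx": 0, "ry": 0, "rz": 0, "dx": -0.029, "dy": -0.0126, "dz": -0.006, "fingers": 0.085}, {"rx": 0, "ry": 0, "rz": 0, "dx": -0.029, "dy": -0.0126, "dz": -0.006, "fingers": 0.085}, {"rx": 0, "ry": 0, "rz": 0, "dx": -0.029, "dy": -0.0126, "dz": -0.006, "fingers": 0.085}, {"rx": 0, "ry": 0, "rz": 0, "dx": -0.029, "dy": -0.0126, "dz": -0.006, "fingers": 0.085}, {"rx": 0, "ry": 0, "rz": 0, "dx": -0.029, "dy": -0.0126, "dz": -0.006, "fingers": 0.085}, {"rx": 0, "ry": 0, "rz": 0, "dx": -0.029, "dy": -0.0126, "dz": -0.006, "fingers": 0.085}])

```text
time_s: 4.2
position: [0.4497, 0.2795, 0.3037]
tool_rot: [[-0.957, 0.291, 0.0], [0.291, 0.957, 0.0], [-0.0, 0.0, -1.0]]
ft_force: [-0.5, 0.8, -0.0]
grip_width: 0.085
gripper_force: 0.0
```

arm_command(deltas=[{"rz": 0.142, "fingers": 0.085}])

```text
invalid input
```

arm_command(deltas=[{"rx": 0, "ry": 0, "rz": 0.142, "dx": 0, "dy": 0, "dz": 0, "fingers": 0.085}, {"rx": 0, "ry": 0, "rz": 0.142, "dx": 0, "dy": 0, "dz": 0, "fingers": 0.085}, {"rx": 0, "ry": 0, "rz": 0.142, "dx": 0, "dy": 0, "dz": 0, "fingers": 0.085}, {"rx": 0, "ry": 0, "rz": 0.142, "dx": 0, "dy": 0, "dz": 0, "fingers": 0.085}, {"rx": 0, "ry": 0, "rz": 0.142, "dx": 0, "dy": 0, "dz": 0, "fingers": 0.085}, {"rx": 0, "ry": 0, "rz": 0.142, "dx": 0, "dy": 0, "dz": 0, "fingers": 0.085}, {"rx": 0, "ry": 0, "rz": 0.142, "dx": 0, "dy": 0, "dz": 0, "fingers": 0.085}, {"rx": 0, "ry": 0, "rz": 0.142, "dx": 0, "dy": 0, "dz": 0, "fingers": 0.085}, {"rx": 0, "ry": 0, "rz": 0.142, "dx": 0, "dy": 0, "dz": 0, "fingers": 0.085}, {"rx": 0, "ry": 0, "rz": 0.142, "dx": 0, "dy": 0, "dz": 0, "fingers": 0.085}, {"rx": 0, "ry": 0, "rz": 0.142, "dx": 0, "dy": 0, "dz": 0, "fingers": 0.085}, {"rx": 0, "ry": 0, "rz": 0.142, "dx": 0, "dy": 0, "dz": 0, "fingers": 0.085}])

```text
time_s: 5.4
position: [0.4488, 0.2805, 0.3033]
tool_rot: [[0.42, 0.907, 0.0], [0.907, -0.42, -0.0], [-0.0, 0.0, -1.0]]
ft_force: [0.1, 0.7, 0.2]
grip_width: 0.0852
gripper_force: 0.0
```

Run:
```python
from h import *
pos,yaw,R=pose(); print(pos.round(4),yaw,env.observe()["time_s"])
p=get("wrist"); cv2.imwrite("pics/w2.png",p["color"])
for q,z in (("lid_grip",.117),("tap_grip",.121),("chamber",.0),("cast_t",.054),("cast_s",.054),("cast_z",.054),("cast_p",.054)):
    for l,pr in tip(q,p): print(q,l,pr,at_z(p,l,z).round(4))
```

```text
[0.4488 0.2805 0.3033] -24.859496429763258 5.4
lid_grip [326.6, 211.5] 0.82 [0.4522 0.2813 0.117 ]
lid_grip [474.5, 445.5] 0.6 [ 0.5032 -0.0973  0.117 ]
tap_grip [326.6, 134.5] 0.71 [0.4812 0.3442 0.121 ]
```

View pics/w2.png

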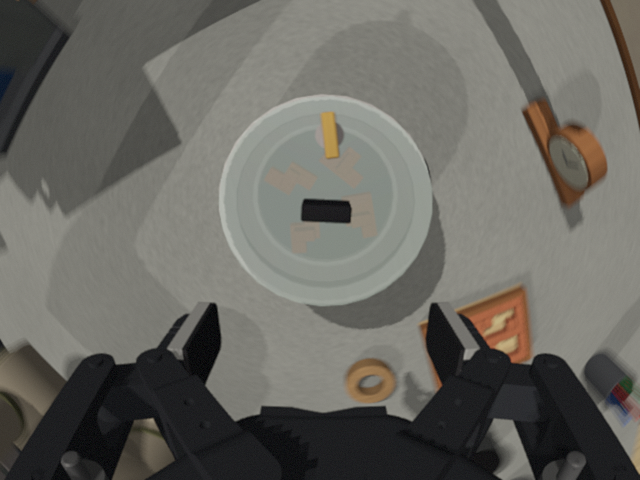

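```bash
cat >> h.py <<'E'
def quad(p,mask,z):
    cs,_=cv2.findContours(mask.astype(np.uint8),cv2.RETR_EXTERNAL,cv2.CHAIN_APPROX_NONE)
    out=[]
    for c in sorted(cs,key=cv2.contourArea,reverse=True)[:3]:
        if cv2.contourArea(c)<30: continue
        P=np.array([at_z(p,q[0],z)[:2] for q in c],np.float32)*1000
        (cx,cy),(w,h),a=cv2.minAreaRect(P)
        if w<h: w,h,a=h,w,a+90
        out.append((round(cx/1000,4),round(cy/1000,4),round(w,1),round(h,1),round((a+90)%180-90,1)))
    return out
E
python3 - <<'E'
from h import *
p=get("wrist"); c=p["color"].astype(int); b,g,r=c[...,0],c[...,1],c[...,2]
m=np.zeros((480,640),bool); m[90:300,210:440]=1
print("tap",quad(p,m&(r-b>60)&(r>120),.132))
print("grip",quad(p,m&(c.max(2)<60),.132))
E
```

```text
tap [(0.4826, 0.3437, 38.9, 11.3, 72.6)]
grip [(0.4534, 0.2853, 41.9, 19.3, -26.6)]
```

Wrist view: grip block at (326,211) and tap bar at (331,134), its axis about 9° off the lid's x. I'll pinch the tap.

arm_command(deltas=[{"rx": 0, "ry": 0, "rz": 0, "dx": 0.0178, "dy": 0.0009, "dz": 0, "fingers": 0.05}, {"rx": 0, "ry": 0, "rz": 0, "dx": 0.0178, "dy": 0.0009, "dz": 0, "fingers": 0.05}, {"rx": 0, "ry": 0, "rz": 0, "dx": 0.0178, "dy": 0.0009, "dz": 0, "fingers": 0.05}, {"rx": 0, "ry": 0, "rz": 0, "dx": 0.0178, "dy": 0.0009, "dz": 0, "fingers": 0.05}, {"rx": 0, "ry": 0, "rz": -0.131, "dx": 0, "dy": 0, "dz": 0, "fingers": 0.05}, {"rx": 0, "ry": 0, "rz": 0, "dx": 0, "dy": 0, "dz": 0.022, "fingers": 0.05}, {"rx": 0, "ry": 0, "rz": 0, "dx": 0, "dy": 0, "dz": 0.022, "fingers": 0.05}, {"rx": 0, "ry": 0, "rz": 0, "dx": 0, "dy": 0, "dz": 0.022, "fingers": 0.05}, {"rx": 0, "ry": 0, "rz": 0, "dx": 0, "dy": 0, "dz": 0.022, "fingers": 0.05}, {"rx": 0, "ry": 0, "rz": 0, "dx": 0, "dy": 0, "dz": 0.022, "fingers": 0.05}, {"rx": 0, "ry": 0, "rz": 0, "dx": 0, "dy": 0, "dz": 0.022, "fingers": 0.05}, {"rx": 0, "ry": 0, "rz": 0, "dx": 0, "dy": 0, "dz": 0.022, "fingers": 0.05}])

```text
time_s: 7.05
position: [0.4816, 0.3438, 0.1485]
tool_rot: [[0.292, 0.957, 0.0], [0.957, -0.292, 0.0], [0.0, 0.0, -1.0]]
ft_force: [-0.4, 0.7, -0.1]
grip_width: 0.0501
gripper_force: 0.0
```

arm_command(deltas=[{"rx": 0, "ry": 0, "rz": 0, "dx": 0, "dy": 0, "dz": 0.015, "fingers": 0.05}, {"rx": 0, "ry": 0, "rz": 0, "dx": 0, "dy": 0, "dz": 0.015, "fingers": 0.05}, {"rx": 0, "ry": 0, "rz": 0, "dx": 0, "dy": 0, "dz": 0.013, "fingers": 0.05}, {"rx": 0, "ry": 0, "rz": 0, "dx": 0, "dy": 0, "dz": 0, "fingers": 0.05}, {"rx": 0, "ry": 0, "rz": 0, "dx": 0, "dy": 0, "dz": 0, "fingers": 0}, {"rx": 0, "ry": 0, "rz": 0, "dx": 0, "dy": 0, "dz": 0, "fingers": 0}, {"rx": 0, "ry": 0, "rz": 0, "dx": 0, "dy": 0, "dz": 0, "fingers": 0}, {"rx": 0, "ry": 0, "rz": 0, "dx": 0, "dy": 0, "dz": 0, "fingers": 0}, {"rx": 0, "ry": 0, "rz": 0, "dx": 0, "dy": 0, "dz": 0, "fingers": 0}, {"rx": 0, "ry": 0, "rz": 0, "dx": 0, "dy": 0, "dz": 0, "fingers": 0}], squeeze=25)

```text
time_s: 8.05
position: [0.4821, 0.3439, 0.1072]
tool_rot: [[0.293, 0.956, 0.002], [0.956, -0.293, 0.001], [0.001, 0.002, -1.0]]
ft_force: [0.3, 0.1, 5.9]
grip_width: 0.0114
gripper_force: 30.5
```

arm_command(deltas=[{"rx": 0, "ry": 0, "rz": -0.13, "dx": 0, "dy": 0, "dz": 0, "fingers": 0}, {"rx": 0, "ry": 0, "rz": -0.13, "dx": 0, "dy": 0, "dz": 0, "fingers": 0}, {"rx": 0, "ry": 0, "rz": -0.13, "dx": 0, "dy": 0, "dz": 0, "fingers": 0}, {"rx": 0, "ry": 0, "rz": -0.13, "dx": 0, "dy": 0, "dz": 0, "fingers": 0}, {"rx": 0, "ry": 0, "rz": -0.13, "dx": 0, "dy": 0, "dz": 0, "fingers": 0}, {"rx": 0, "ry": 0, "rz": -0.13, "dx": 0, "dy": 0, "dz": 0, "fingers": 0}, {"rx": 0, "ry": 0, "rz": -0.13, "dx": 0, "dy": 0, "dz": 0, "fingers": 0}, {"rx": 0, "ry": 0, "rz": -0.13, "dx": 0, "dy": 0, "dz": 0, "fingers": 0}, {"rx": 0, "ry": 0, "rz": -0.13, "dx": 0, "dy": 0, "dz": 0, "fingers": 0}, {"rx": 0, "ry": 0, "rz": -0.13, "dx": 0, "dy": 0, "dz": 0, "fingers": 0}, {"rx": 0, "ry": 0, "rz": -0.08, "dx": 0, "dy": 0, "dz": 0, "fingers": 0}])

```text
time_s: 9.15
position: [0.4815, 0.3437, 0.1072]
tool_rot: [[-0.886, 0.465, 0.0], [0.465, 0.886, 0.0], [-0.0, 0.0, -1.0]]
ft_force: [-2.4, -1.2, 7.5]
grip_width: 0.0117
gripper_force: 30.9
```

Run:
```python
from h import *
print(pose()[:2], env.observe()["wrist_torque"])
```

```text
(array([0.48153487, 0.34369679, 0.10722722]), np.float64(62.322041455682374)) [-0.27308399  0.43842333 -0.02251761]
```

arm_command(deltas=[{"rx": 0, "ry": 0, "rz": -0.03, "dx": 0, "dy": 0, "dz": 0, "fingers": 0}, {"rx": 0, "ry": 0, "rz": 0, "dx": 0, "dy": 0, "dz": 0, "fingers": 0}])

```text
time_s: 9.35
position: [0.4815, 0.3437, 0.1072]
tool_rot: [[-0.897, 0.441, 0.0], [0.441, 0.897, 0.0], [-0.0, 0.0, -1.0]]
ft_force: [-2.9, -1.5, 8.0]
grip_width: 0.0114
gripper_force: 30.9
```

Run:
```python
from h import *
print(pose()[:2], env.observe()["wrist_torque"])
```

```text
(array([0.48153546, 0.34366859, 0.10723345]), np.float64(63.810283389017386)) [-0.29225121  0.4682477  -0.14321737]
```

arm_command(deltas=[{"rx": 0, "ry": 0, "rz": -0.04, "dx": 0, "dy": 0, "dz": 0, "fingers": 0}, {"rx": 0, "ry": 0, "rz": 0, "dx": 0, "dy": 0, "dz": 0, "fingers": 0}])

```text
time_s: 9.55
position: [0.4815, 0.3439, 0.1072]
tool_rot: [[-0.914, 0.406, 0.0], [0.406, 0.914, 0.001], [0.0, 0.001, -1.0]]
ft_force: [-2.5, 0.3, 8.0]
grip_width: 0.0112
gripper_force: 31.4
```

Run:
```python
from h import *
print(pose()[:2], env.observe()["wrist_torque"])
```

```text
(array([0.4814706 , 0.34392712, 0.10722797]), np.float64(66.06723843032528)) [-0.0036107   0.51122855 -0.42974538]
```

Torque rose to 0.43 N m, so the tap is at its stop. I'll release it and look.

arm_command(deltas=[{"rx": 0, "ry": 0, "rz": 0, "dx": 0, "dy": 0, "dz": 0, "fingers": 0.05}, {"rx": 0, "ry": 0, "rz": 0, "dx": 0, "dy": 0, "dz": 0, "fingers": 0.05}, {"rx": 0, "ry": 0, "rz": 0, "dx": 0, "dy": 0, "dz": 0, "fingers": 0.05}, {"rx": 0, "ry": 0, "rz": 0, "dx": 0, "dy": 0, "dz": -0.015, "fingers": 0.05}, {"rx": 0, "ry": 0, "rz": 0, "dx": 0, "dy": 0, "dz": -0.03, "fingers": 0.05}, {"rx": 0, "ry": 0, "rz": 0, "dx": 0, "dy": 0, "dz": -0.03, "fingers": 0.05}, {"rx": 0, "ry": 0, "rz": 0, "dx": 0, "dy": -0.014, "dz": -0.03, "fingers": 0.05}, {"rx": 0, "ry": 0, "rz": 0, "dx": 0, "dy": -0.014, "dz": -0.03, "fingers": 0.05}, {"rx": 0, "ry": 0, "rz": 0, "dx": 0, "dy": -0.014, "dz": -0.03, "fingers": 0.05}, {"rx": 0, "ry": 0, "rz": 0, "dx": 0, "dy": -0.014, "dz": -0.03, "fingers": 0.05}, {"rx": 0, "ry": 0, "rz": 0, "dx": 0, "dy": -0.012, "dz": 0, "fingers": 0.05}, {"rx": 0, "ry": 0, "rz": 0, "dx": 0, "dy": 0, "dz": 0, "fingers": 0.05}])

```text
time_s: 10.75
position: [0.4537, 0.2808, 0.3015]
tool_rot: [[-0.914, 0.407, 0.0], [0.407, 0.914, 0.0], [-0.0, 0.0, -1.0]]
ft_force: [0.1, -0.3, 0.5]
grip_width: 0.05
gripper_force: 0.0
```

Run:
```python
from h import *
print(pose()[:2])
p=get("wrist"); cv2.imwrite("pics/w3.png",p["color"])
for q,z in (("lid_grip",.117),("tap_grip",.121)):
    for l,pr in tip(q,p): print(q,l,pr,at_z(p,l,z).round(4))
c=p["color"].astype(int); b,g,r=c[...,0],c[...,1],c[...,2]
m=np.zeros((480,640),bool); m[90:310,210:440]=1
print("tap",quad(p,m&(r-b>60)&(r>120),.132))
print("grip",quad(p,m&(c.max(2)<60),.132))
```

```text
(array([0.45370293, 0.28077122, 0.30148073]), np.float64(66.00846395169441))
lid_grip [322.4, 213.9] 0.94 [0.453  0.2807 0.117 ]
tap_grip [400.8, 215.3] 0.78 [0.4818 0.3454 0.121 ]
tap_grip [323.9, 208.5] 0.73 [0.4482 0.2843 0.121 ]
tap [(0.4797, 0.3445, 41.4, 12.5, -22.7)]
grip [(0.4505, 0.2834, 45.1, 14.0, -24.0), (0.5014, 0.1922, 17.7, 10.7, -27.7), (0.5522, 0.3054, 15.8, 11.1, -25.4)]
```

View pics/w3.png

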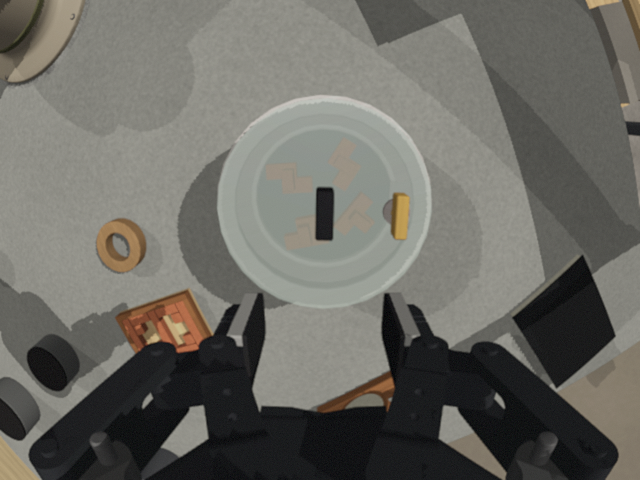

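The tap is now across, with its bar at (400,216) and the grip at (324,213). Next I grasp the lid grip.

arm_command(deltas=[{"rx": 0, "ry": 0, "rz": 0, "dx": 0, "dy": 0, "dz": 0.025, "fingers": 0.05}, {"rx": 0, "ry": 0, "rz": 0, "dx": 0, "dy": 0, "dz": 0.025, "fingers": 0.05}, {"rx": 0, "ry": 0, "rz": 0, "dx": 0, "dy": 0, "dz": 0.025, "fingers": 0.05}, {"rx": 0, "ry": 0, "rz": 0, "dx": 0, "dy": 0, "dz": 0.025, "fingers": 0.05}, {"rx": 0, "ry": 0, "rz": 0, "dx": 0, "dy": 0, "dz": 0.025, "fingers": 0.05}, {"rx": 0, "ry": 0, "rz": 0, "dx": 0, "dy": 0, "dz": 0.025, "fingers": 0.05}, {"rx": 0, "ry": 0, "rz": 0, "dx": 0, "dy": 0, "dz": 0.02, "fingers": 0.05}, {"rx": 0, "ry": 0, "rz": 0, "dx": 0, "dy": 0, "dz": 0.015, "fingers": 0.05}, {"rx": 0, "ry": 0, "rz": 0, "dx": 0, "dy": 0, "dz": 0.01, "fingers": 0.05}, {"rx": 0, "ry": 0, "rz": 0, "dx": 0, "dy": 0, "dz": 0, "fingers": 0.05}])

```text
time_s: 11.9
position: [0.4534, 0.2816, 0.1046]
tool_rot: [[-0.914, 0.406, -0.003], [0.406, 0.914, -0.001], [0.003, -0.002, -1.0]]
ft_force: [0.4, 0.1, -0.1]
grip_width: 0.0496
gripper_force: 0.0
```

arm_command(deltas=[{"rx": 0, "ry": 0, "rz": 0, "dx": 0, "dy": 0, "dz": 0, "fingers": 0}, {"rx": 0, "ry": 0, "rz": 0, "dx": 0, "dy": 0, "dz": 0, "fingers": 0}, {"rx": 0, "ry": 0, "rz": 0, "dx": 0, "dy": 0, "dz": 0, "fingers": 0}, {"rx": 0, "ry": 0, "rz": 0, "dx": 0, "dy": 0, "dz": 0, "fingers": 0}, {"rx": 0, "ry": 0, "rz": 0, "dx": 0, "dy": 0, "dz": 0, "fingers": 0}, {"rx": 0, "ry": 0, "rz": 0, "dx": 0, "dy": 0, "dz": 0, "fingers": 0}, {"rx": 0, "ry": 0, "rz": 0, "dx": 0, "dy": 0, "dz": 0, "fingers": 0}], squeeze=60)

```text
time_s: 12.6
position: [0.4544, 0.2817, 0.1072]
tool_rot: [[-0.914, 0.406, 0.002], [0.406, 0.914, 0.0], [-0.001, 0.001, -1.0]]
ft_force: [-1.2, -0.1, 5.3]
grip_width: 0.0144
gripper_force: 60.1
```

Run:
```python
from h import *
from scipy.optimize import least_squares
print(pose()[:2])
# stand top: dark disc in top and side views
for n,px in (("top",(388,240)),("side",(330,325))):
    p=get(n); c=p["color"].astype(int)
    m=(c.max(2)<45).astype(np.uint8); _,lab=cv2.connectedComponents(m)
    k=lab[px[1],px[0]]; mm=(lab==k).astype(np.uint8)
    cs,_=cv2.findContours(mm,cv2.RETR_EXTERNAL,cv2.CHAIN_APPROX_NONE); ct=max(cs,key=cv2.contourArea)
    P=np.array([at_z(p,q[0],.05)[:2] for q in ct])
    (x,y),r=cv2.minEnclosingCircle(P.astype(np.float32)*1000)
    f=least_squares(lambda v:np.hypot(*(P-v[:2]).T)-v[2],[x/1e3,y/1e3,.045],loss="soft_l1",f_scale=.002).x
    print(n,mm.sum(),f.round(4),(x,y,r))
    b=env.look_for("stand",p); print([(np.round(d["box"]).tolist(),round(d["p"],2)) for d in b])
```

```text
(array([0.45442231, 0.28169044, 0.10719792]), np.float64(66.07646954907372))
top 822 [ 0.5053 -0.2524  0.0362] (510.681640625, -256.4990539550781, 42.60084533691406)
[([364.0, 218.0, 410.0, 263.0], 0.81), ([395.0, 323.0, 429.0, 360.0], 0.79), ([460.0, 184.0, 526.0, 242.0], 0.65), ([256.0, 279.0, 287.0, 308.0], 0.4)]
side 1387 [ 0.5128 -0.2603  0.0436] (513.0643920898438, -260.4246520996094, 44.73208999633789)
[([368.0, 389.0, 448.0, 480.0], 0.84), ([207.0, 361.0, 243.0, 406.0], 0.74), ([307.0, 304.0, 355.0, 355.0], 0.72)]
```

Grip width is 14.4 mm, so the lid is held. I'll lift it and carry it to the middle stand at about (0.5125, -0.2585).

arm_command(deltas=[{"rx": 0, "ry": 0, "rz": 0, "dx": 0, "dy": 0, "dz": -0.005, "fingers": 0}, {"rx": 0, "ry": 0, "rz": 0, "dx": 0, "dy": 0, "dz": -0.01, "fingers": 0}, {"rx": 0, "ry": 0, "rz": 0, "dx": 0, "dy": 0, "dz": -0.02, "fingers": 0}, {"rx": 0, "ry": 0, "rz": 0, "dx": 0, "dy": 0, "dz": -0.025, "fingers": 0}, {"rx": 0, "ry": 0, "rz": 0, "dx": 0, "dy": 0, "dz": -0.025, "fingers": 0}, {"rx": 0, "ry": 0, "rz": 0, "dx": 0, "dy": 0, "dz": -0.025, "fingers": 0}, {"rx": 0, "ry": 0, "rz": 0, "dx": 0, "dy": 0, "dz": -0.025, "fingers": 0}, {"rx": 0, "ry": 0, "rz": 0, "dx": 0, "dy": 0, "dz": -0.025, "fingers": 0}, {"rx": 0, "ry": 0, "rz": 0, "dx": 0, "dy": 0, "dz": -0.01, "fingers": 0}, {"rx": 0, "ry": 0, "rz": 0, "dx": 0, "dy": 0, "dz": 0, "fingers": 0}])

```text
time_s: 13.8
position: [0.4542, 0.2817, 0.2773]
tool_rot: [[-0.914, 0.406, 0.002], [0.406, 0.914, 0.001], [-0.002, 0.002, -1.0]]
ft_force: [-1.0, -0.9, -4.0]
grip_width: 0.015
gripper_force: 58.9
```

arm_command(deltas=[{"rx": 0, "ry": 0, "rz": 0, "dx": -0.0113, "dy": -0.0196, "dz": 0, "fingers": 0}, {"rx": 0, "ry": 0, "rz": 0, "dx": -0.0113, "dy": -0.0196, "dz": 0, "fingers": 0}, {"rx": 0, "ry": 0, "rz": 0, "dx": -0.0113, "dy": -0.0196, "dz": 0, "fingers": 0}, {"rx": 0, "ry": 0, "rz": 0, "dx": -0.0113, "dy": -0.0196, "dz": 0, "fingers": 0}, {"rx": 0, "ry": 0, "rz": 0, "dx": -0.0113, "dy": -0.0196, "dz": 0, "fingers": 0}, {"rx": 0, "ry": 0, "rz": 0, "dx": -0.0113, "dy": -0.0196, "dz": 0, "fingers": 0}, {"rx": 0, "ry": 0, "rz": 0, "dx": -0.0113, "dy": -0.0196, "dz": 0, "fingers": 0}, {"rx": 0, "ry": 0, "rz": 0, "dx": -0.0113, "dy": -0.0196, "dz": 0, "fingers": 0}, {"rx": 0, "ry": 0, "rz": 0, "dx": -0.0113, "dy": -0.0196, "dz": 0, "fingers": 0}, {"rx": 0, "ry": 0, "rz": 0, "dx": -0.0113, "dy": -0.0196, "dz": 0, "fingers": 0}, {"rx": 0, "ry": 0, "rz": 0, "dx": -0.0113, "dy": -0.0196, "dz": 0, "fingers": 0}, {"rx": 0, "ry": 0, "rz": 0, "dx": -0.0113, "dy": -0.0196, "dz": 0, "fingers": 0}])

```text
time_s: 15.0
position: [0.482, 0.0108, 0.2748]
tool_rot: [[-0.914, 0.406, -0.003], [0.406, 0.914, 0.001], [0.003, -0.001, -1.0]]
ft_force: [0.1, 0.4, -3.9]
grip_width: 0.0148
gripper_force: 59.0
```

arm_command(deltas=[{"rx": 0, "ry": 0, "rz": 0, "dx": -0.0113, "dy": -0.0196, "dz": 0, "fingers": 0}, {"rx": 0, "ry": 0, "rz": 0, "dx": -0.0113, "dy": -0.0196, "dz": 0, "fingers": 0}, {"rx": 0, "ry": 0, "rz": 0, "dx": -0.0113, "dy": -0.0196, "dz": 0, "fingers": 0}, {"rx": 0, "ry": 0, "rz": 0, "dx": -0.0113, "dy": -0.0196, "dz": 0, "fingers": 0}, {"rx": 0, "ry": 0, "rz": 0, "dx": -0.0113, "dy": -0.0196, "dz": 0, "fingers": 0}, {"rx": 0, "ry": 0, "rz": 0, "dx": -0.0113, "dy": -0.0196, "dz": 0, "fingers": 0}, {"rx": 0, "ry": 0, "rz": 0, "dx": -0.0113, "dy": -0.0196, "dz": 0, "fingers": 0}, {"rx": 0, "ry": 0, "rz": 0, "dx": -0.0113, "dy": -0.0196, "dz": 0, "fingers": 0}, {"rx": 0, "ry": 0, "rz": 0, "dx": -0.0113, "dy": -0.0196, "dz": 0, "fingers": 0}, {"rx": 0, "ry": 0, "rz": 0, "dx": -0.0113, "dy": -0.0196, "dz": 0, "fingers": 0}, {"rx": 0, "ry": 0, "rz": 0, "dx": -0.0113, "dy": -0.0196, "dz": 0, "fingers": 0}, {"rx": 0, "ry": 0, "rz": 0, "dx": -0.0113, "dy": -0.0196, "dz": 0, "fingers": 0}])

```text
time_s: 16.2
position: [0.5107, -0.259, 0.2745]
tool_rot: [[-0.914, 0.406, -0.003], [0.406, 0.914, 0.002], [0.003, 0.001, -1.0]]
ft_force: [0.3, 0.5, -4.4]
grip_width: 0.0146
gripper_force: 59.0
```

Run:
```python
from h import *
from scipy.optimize import least_squares
print(pose()[:2])
p=get("top"); c=p["color"]; cv2.imwrite("pics/t2f.png",c)
s=get("side"); cv2.imwrite("pics/s2f.png",s["color"])
a=cv2.resize(c[195:335,70:210],None,fx=4,fy=4,interpolation=cv2.INTER_CUBIC)
b=cv2.resize(s["color"][100:300,180:380],(240,240))
im=np.zeros((560,800,3),np.uint8); im[:,:560]=a; im[:240,560:]=b; b=cv2.resize(s["color"][180:380,230:430],(240,240)); im[250:490,560:]=b
cv2.imwrite("pics/crop1.png",im)
for q in ("cast_t","cast_s","cast_z","cast_p"):
    for l,pr in tip(q,p)[:3]: print(q,l,pr,at_z(p,l,.04).round(4))
```

```text
(array([ 0.51069619, -0.25903329,  0.27446015]), np.float64(66.05581481818948))
cast_t [162.4, 257.2] 0.56 [0.4788 0.2454 0.04  ]
cast_t [131.7, 282.4] 0.36 [0.4236 0.31   0.04  ]
cast_s [162.4, 257.2] 0.56 [0.4788 0.2454 0.04  ]
cast_s [131.7, 282.4] 0.36 [0.4236 0.31   0.04  ]
cast_z [162.4, 257.2] 0.56 [0.4788 0.2454 0.04  ]
cast_z [131.7, 282.4] 0.36 [0.4236 0.31   0.04  ]
cast_p [162.4, 257.2] 0.56 [0.4788 0.2454 0.04  ]
cast_p [131.7, 282.4] 0.36 [0.4236 0.31   0.04  ]
```

View pics/crop1.png

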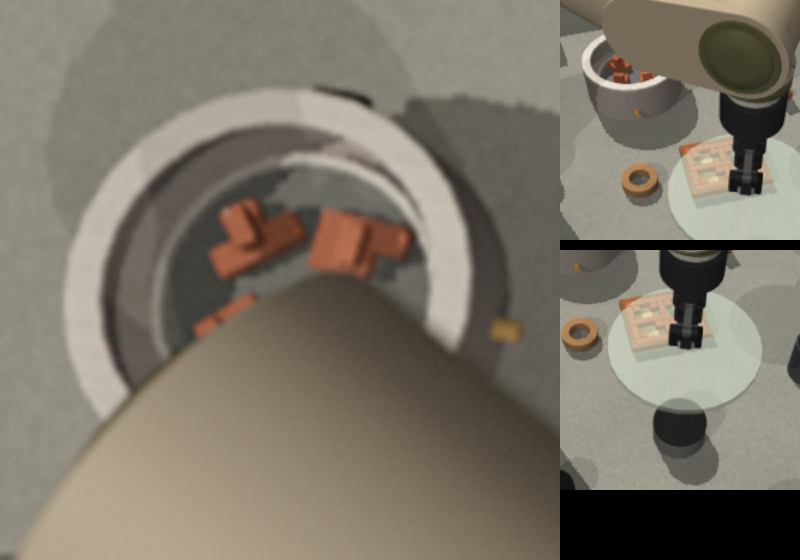

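The lid is held above the middle stand. The chamber now shows castings: T at crop (255,240), P at (355,245), and others hidden by the arm. Lowering the lid.

arm_command(deltas=[{"rx": 0, "ry": 0, "rz": 0, "dx": -0.001, "dy": 0.001, "dz": 0.025, "fingers": 0}, {"rx": 0, "ry": 0, "rz": 0, "dx": 0, "dy": 0, "dz": 0.025, "fingers": 0}, {"rx": 0, "ry": 0, "rz": 0, "dx": 0, "dy": 0, "dz": 0.025, "fingers": 0}, {"rx": 0, "ry": 0, "rz": 0, "dx": 0, "dy": 0, "dz": 0.025, "fingers": 0}, {"rx": 0, "ry": 0, "rz": 0, "dx": 0, "dy": 0, "dz": 0.025, "fingers": 0}, {"rx": 0, "ry": 0, "rz": 0, "dx": 0, "dy": 0, "dz": 0.025, "fingers": 0}, {"rx": 0, "ry": 0, "rz": 0, "dx": 0, "dy": 0, "dz": 0.02, "fingers": 0}, {"rx": 0, "ry": 0, "rz": 0, "dx": 0, "dy": 0, "dz": 0.015, "fingers": 0}, {"rx": 0, "ry": 0, "rz": 0, "dx": 0, "dy": 0, "dz": 0.01, "fingers": 0}, {"rx": 0, "ry": 0, "rz": 0, "dx": 0, "dy": 0, "dz": 0.005, "fingers": 0}, {"rx": 0, "ry": 0, "rz": 0, "dx": 0, "dy": 0, "dz": 0.004, "fingers": 0}, {"rx": 0, "ry": 0, "rz": 0, "dx": 0, "dy": 0, "dz": 0, "fingers": 0}])

```text
time_s: 17.7
position: [0.5125, -0.2578, 0.0724]
tool_rot: [[-0.914, 0.406, 0.0], [0.406, 0.914, -0.0], [-0.0, -0.0, -1.0]]
ft_force: [0.7, -0.5, -4.3]
grip_width: 0.015
gripper_force: 59.1
```

arm_command(deltas=[{"rx": 0, "ry": 0, "rz": 0, "dx": 0, "dy": 0, "dz": 0.003, "fingers": 0}, {"rx": 0, "ry": 0, "rz": 0, "dx": 0, "dy": 0, "dz": 0, "fingers": 0}])

```text
time_s: 17.9
position: [0.5124, -0.2579, 0.0694]
tool_rot: [[-0.914, 0.406, 0.0], [0.406, 0.914, -0.0], [-0.0, -0.0, -1.0]]
ft_force: [-0.6, 0.7, -4.0]
grip_width: 0.0146
gripper_force: 59.1
```

arm_command(deltas=[{"rx": 0, "ry": 0, "rz": 0, "dx": 0, "dy": 0, "dz": 0.003, "fingers": 0}, {"rx": 0, "ry": 0, "rz": 0, "dx": 0, "dy": 0, "dz": 0, "fingers": 0}])

```text
time_s: 18.1
position: [0.5123, -0.2578, 0.0661]
tool_rot: [[-0.914, 0.406, -0.0], [0.406, 0.914, 0.0], [0.0, 0.0, -1.0]]
ft_force: [-0.9, 0.1, -3.8]
grip_width: 0.0148
gripper_force: 59.1
```

arm_command(deltas=[{"rx": 0, "ry": 0, "rz": 0, "dx": 0, "dy": 0, "dz": 0.002, "fingers": 0}, {"rx": 0, "ry": 0, "rz": 0, "dx": 0, "dy": 0, "dz": 0, "fingers": 0}])

```text
time_s: 18.3
position: [0.5125, -0.2579, 0.0652]
tool_rot: [[-0.914, 0.406, 0.001], [0.406, 0.914, -0.001], [-0.001, -0.0, -1.0]]
ft_force: [-2.1, 1.3, 2.9]
grip_width: 0.0148
gripper_force: 60.1
```

arm_command(deltas=[{"rx": 0, "ry": 0, "rz": 0, "dx": 0, "dy": 0, "dz": 0, "fingers": 0.05}, {"rx": 0, "ry": 0, "rz": 0, "dx": 0, "dy": 0, "dz": 0, "fingers": 0.05}, {"rx": 0, "ry": 0, "rz": 0, "dx": 0, "dy": 0, "dz": 0, "fingers": 0.05}, {"rx": 0, "ry": 0, "rz": 0, "dx": 0, "dy": 0, "dz": -0.01, "fingers": 0.05}, {"rx": 0, "ry": 0, "rz": 0, "dx": 0, "dy": 0, "dz": -0.025, "fingers": 0.05}, {"rx": 0, "ry": 0, "rz": 0, "dx": 0, "dy": 0, "dz": -0.03, "fingers": 0.05}, {"rx": 0, "ry": 0, "rz": 0, "dx": 0, "dy": 0, "dz": -0.03, "fingers": 0.05}, {"rx": 0, "ry": 0, "rz": 0, "dx": 0, "dy": 0, "dz": -0.03, "fingers": 0.05}, {"rx": 0, "ry": 0, "rz": 0, "dx": 0, "dy": 0, "dz": -0.03, "fingers": 0.05}, {"rx": 0, "ry": 0, "rz": 0, "dx": 0, "dy": 0, "dz": -0.03, "fingers": 0.05}, {"rx": 0, "ry": 0, "rz": 0, "dx": 0, "dy": 0, "dz": -0.03, "fingers": 0.05}, {"rx": 0, "ry": 0, "rz": 0, "dx": 0, "dy": 0, "dz": -0.02, "fingers": 0.05}])

```text
time_s: 19.5
position: [0.5125, -0.2578, 0.3025]
tool_rot: [[-0.914, 0.406, 0.003], [0.406, 0.914, -0.002], [-0.003, -0.001, -1.0]]
ft_force: [0.0, 0.3, 0.2]
grip_width: 0.0501
gripper_force: 0.0
```

arm_command(deltas=[{"rx": 0, "ry": 0, "rz": 0, "dx": 0.0114, "dy": 0.0194, "dz": 0, "fingers": 0.05}, {"rx": 0, "ry": 0, "rz": 0, "dx": 0.0114, "dy": 0.0194, "dz": 0, "fingers": 0.05}, {"rx": 0, "ry": 0, "rz": 0, "dx": 0.0114, "dy": 0.0194, "dz": 0, "fingers": 0.05}, {"rx": 0, "ry": 0, "rz": 0, "dx": 0.0114, "dy": 0.0194, "dz": 0, "fingers": 0.05}, {"rx": 0, "ry": 0, "rz": 0, "dx": 0.0114, "dy": 0.0194, "dz": 0, "fingers": 0.05}, {"rx": 0, "ry": 0, "rz": 0, "dx": 0.0114, "dy": 0.0194, "dz": 0, "fingers": 0.05}, {"rx": 0, "ry": 0, "rz": 0, "dx": 0.0114, "dy": 0.0194, "dz": 0, "fingers": 0.05}, {"rx": 0, "ry": 0, "rz": 0, "dx": 0.0114, "dy": 0.0194, "dz": 0, "fingers": 0.05}, {"rx": 0, "ry": 0, "rz": 0, "dx": 0.0114, "dy": 0.0194, "dz": 0, "fingers": 0.05}, {"rx": 0, "ry": 0, "rz": 0, "dx": 0.0114, "dy": 0.0194, "dz": 0, "fingers": 0.05}, {"rx": 0, "ry": 0, "rz": 0, "dx": 0.0114, "dy": 0.0194, "dz": 0, "fingers": 0.05}, {"rx": 0, "ry": 0, "rz": 0, "dx": 0.0114, "dy": 0.0194, "dz": 0, "fingers": 0.05}])

```text
time_s: 20.7
position: [0.4815, 0.0113, 0.3001]
tool_rot: [[-0.914, 0.406, 0.001], [0.406, 0.914, -0.0], [-0.001, 0.0, -1.0]]
ft_force: [-0.4, 0.1, -0.3]
grip_width: 0.0502
gripper_force: 0.0
```

arm_command(deltas=[{"rx": 0, "ry": 0, "rz": 0, "dx": 0.0114, "dy": 0.0194, "dz": 0, "fingers": 0.05}, {"rx": 0, "ry": 0, "rz": 0, "dx": 0.0114, "dy": 0.0194, "dz": 0, "fingers": 0.05}, {"rx": 0, "ry": 0, "rz": 0, "dx": 0.0114, "dy": 0.0194, "dz": 0, "fingers": 0.05}, {"rx": 0, "ry": 0, "rz": 0, "dx": 0.0114, "dy": 0.0194, "dz": 0, "fingers": 0.05}, {"rx": 0, "ry": 0, "rz": 0, "dx": 0.0114, "dy": 0.0194, "dz": 0, "fingers": 0.05}, {"rx": 0, "ry": 0, "rz": 0, "dx": 0.0114, "dy": 0.0194, "dz": 0, "fingers": 0.05}, {"rx": 0, "ry": 0, "rz": 0, "dx": 0.0114, "dy": 0.0194, "dz": 0, "fingers": 0.05}, {"rx": 0, "ry": 0, "rz": 0, "dx": 0.0114, "dy": 0.0194, "dz": 0, "fingers": 0.05}, {"rx": 0, "ry": 0, "rz": 0, "dx": 0.0114, "dy": 0.0194, "dz": 0, "fingers": 0.05}, {"rx": 0, "ry": 0, "rz": 0, "dx": 0.0114, "dy": 0.0194, "dz": 0, "fingers": 0.05}, {"rx": 0, "ry": 0, "rz": 0, "dx": 0.0114, "dy": 0.0194, "dz": 0, "fingers": 0.05}, {"rx": 0, "ry": 0, "rz": 0, "dx": 0.0114, "dy": 0.0194, "dz": 0, "fingers": 0.05}])

```text
time_s: 21.9
position: [0.4509, 0.2796, 0.3002]
tool_rot: [[-0.914, 0.406, 0.001], [0.406, 0.914, 0.0], [-0.001, 0.001, -1.0]]
ft_force: [-0.2, 0.2, -0.2]
grip_width: 0.0499
gripper_force: 0.0
```

Run:
```python
from h import *
print(pose()[:2])
p=get("wrist"); c=p["color"]; cv2.imwrite("pics/w4f.png",c)
# rectified orthographic view of plane z=.072 (lug tops), 0.5mm/px; up=+x, left=+y
def ortho(p,z,cx,cy,half,res):
    n=int(2*half/res); xs=cx+half-res*np.arange(n); ys=cy+half-res*np.arange(n)
    mx=np.zeros((n,n),np.float32); my=mx.copy()
    for i in range(n):
        for j in range(n): mx[i,j],my[i,j]=proj(p,(xs[i],ys[j],z))
    return cv2.remap(p["color"],mx,my,cv2.INTER_CUBIC)
im=np.zeros((400,800,3),np.uint8)
im[:,:400]=ortho(p,.072,.45,.28,.1,.0005); im[:,400:]=ortho(p,.054,.45,.28,.1,.0005)
cv2.imwrite("pics/ortho1.png",im)
s=get("side"); cv2.imwrite("pics/s3f.png",s["color"])
for q in ("cast_t",):
    for l,pr in tip(q,p): print(q,l,pr,at_z(p,l,.04).round(4))
```

```text
(array([0.45090376, 0.27959821, 0.30017061]), np.float64(66.06572399999312))
cast_t [360.0, 214.9] 0.84 [0.4838 0.3104 0.04  ]
cast_t [293.3, 177.9] 0.77 [0.4161 0.26   0.04  ]
cast_t [343.1, 163.3] 0.65 [0.4235 0.3158 0.04  ]
```

View pics/ortho1.png

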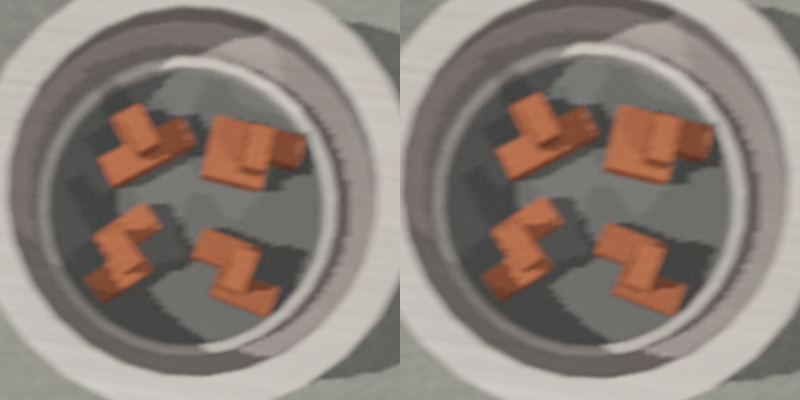

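All four castings are present in the rectified view: T (140,140), P (250,150), S (123,252), Z (237,270). I'll fit 3D models to get their poses.

```bash
cat > fit.py <<'E'
from h import *
from scipy.optimize import minimize
CELL={"t":[(-1,-1),(0,-1),(1,-1),(0,1)],"s":[(-1,-1),(0,-1),(0,1),(1,1)],"z":[(-1,1),(0,1),(0,-1),(1,-1)],"p":[(-1,-1),(0,-1),(1,-1),(0,1),(1,1)]}
def boxes(k):
    b=[(16*i,8*j,16,16,0,14) for i,j in CELL[k]]; return b+[(0,0,12,22,14,32)]
def render(p,k,v,z0,off,scale,n):
    m=np.zeros(n,np.uint8); c,s=np.cos(v[2]),np.sin(v[2])
    for cx,cy,w,h,a,b in boxes(k):
        pts=[]
        for dx in(-w/2,w/2):
            for dy in(-h/2,h/2):
                for z in(a,b):
                    X,Y=(cx+dx)/1e3,(cy+dy)/1e3
                    pts.append((proj(p,(v[0]+c*X-s*Y,v[1]+s*X+c*Y,z0+z/1e3))-off+.5)*scale-.5)
        cv2.fillConvexPoly(m,cv2.convexHull(np.round(np.array(pts)*16).astype(np.int32)),1,shift=4)
    return m
def fit(p,k,x,y,yawdeg,z0=.040,scale=4,r=45):
    c0=proj(p,(x,y,z0)); off=np.round(c0)-r
    ox,oy=off.astype(int); sub=p["color"][oy:oy+2*r,ox:ox+2*r]
    big=cv2.resize(sub,None,fx=scale,fy=scale,interpolation=cv2.INTER_CUBIC).astype(int)
    t=(big[...,2]>1.45*big[...,0])&(big[...,2]>50)
    n,lab=cv2.connectedComponents(t.astype(np.uint8))
    f0=render(p,k,(x,y,np.radians(yawdeg)),z0,off,scale,t.shape)
    # keep components mostly overlapping the guess
    cnt=np.bincount(lab[(f0>0)&t],minlength=n); t=lab==cnt.argmax()
    def cost(u):
        m=render(p,k,(u[0]/1e3,u[1]/1e3,u[2]/50),z0,off,scale,t.shape)>0
        return 1-(m&t).sum()/(m|t).sum()
    best=None
    for dy in (-12,0,12):
        u0=np.array([x*1e3,y*1e3,np.radians(yawdeg+dy)*50])
        o=minimize(cost,u0,method="Nelder-Mead",options=dict(initial_simplex=u0+np.array([[0,0,0],[6,0,0],[0,6,0],[0,0,6]]),xatol=.05,fatol=1e-4,maxiter=150))
        if best is None or o.fun<best.fun: best=o
    u=best.x; return round(u[0]/1e3,4),round(u[1]/1e3,4),round(float(np.degrees(u[2]/50)),1),round(1-best.fun,3)
E
cat > f1.py <<'E'
from fit import *
print(pose()[:2])
p=get("wrist")
def o2w(u,v): return .55-.0005*v,.38-.0005*u
for k,u,v,yaw in (("t",142,145,-63),("p",250,152,78),("s",125,255,-60),("z",237,272,-110)):
    x,y=o2w(u,v); print(k,(round(x,3),round(y,3)),fit(p,k,x,y,yaw))
E
python3 f1.py
```

```text
(array([0.45088753, 0.27931638, 0.29980713]), np.float64(66.17163171374841))
t (0.478, 0.309) (np.float64(0.4871), np.float64(0.3084), -62.8, np.float64(0.966))
p (0.474, 0.255) (np.float64(0.4775), np.float64(0.2484), 76.4, np.float64(0.97))
s (0.423, 0.318) (np.float64(0.4264), np.float64(0.3173), -55.8, np.float64(0.966))
z (0.414, 0.262) (np.float64(0.4163), np.float64(0.2575), -111.0, np.float64(0.971))
```

arm_command(deltas=[{"rx": 0, "ry": 0, "rz": 0, "dx": -0.0188, "dy": -0.018, "dz": 0, "fingers": 0.03}, {"rx": 0, "ry": 0, "rz": 0, "dx": -0.0188, "dy": -0.018, "dz": 0, "fingers": 0.03}, {"rx": 0, "ry": 0, "rz": 0, "dx": -0.0188, "dy": -0.018, "dz": 0, "fingers": 0.03}, {"rx": 0, "ry": 0, "rz": 0, "dx": -0.0188, "dy": -0.018, "dz": 0, "fingers": 0.03}, {"rx": 0, "ry": 0, "rz": 0, "dx": -0.0188, "dy": -0.018, "dz": 0, "fingers": 0.03}, {"rx": 0, "ry": 0, "rz": 0, "dx": -0.0188, "dy": -0.018, "dz": 0, "fingers": 0.03}, {"rx": 0, "ry": 0, "rz": 0, "dx": -0.0188, "dy": -0.018, "dz": 0, "fingers": 0.03}, {"rx": 0, "ry": 0, "rz": 0, "dx": -0.0188, "dy": -0.018, "dz": 0, "fingers": 0.03}, {"rx": 0, "ry": 0, "rz": 0, "dx": -0.0188, "dy": -0.018, "dz": 0, "fingers": 0.03}, {"rx": 0, "ry": 0, "rz": 0, "dx": -0.0188, "dy": -0.018, "dz": 0, "fingers": 0.03}, {"rx": 0, "ry": 0, "rz": 0, "dx": -0.0188, "dy": -0.018, "dz": 0, "fingers": 0.03}, {"rx": 0, "ry": 0, "rz": 0, "dx": -0.0188, "dy": -0.018, "dz": 0, "fingers": 0.03}])

```text
time_s: 23.3
position: [0.5697, -0.0125, 0.2998]
tool_rot: [[-0.913, 0.407, 0.0], [0.407, 0.913, -0.0], [-0.0, -0.0, -1.0]]
ft_force: [1.0, -0.2, 0.4]
grip_width: 0.0296
gripper_force: 0.0
```

arm_command(deltas=[{"rx": 0, "ry": 0, "rz": 0.128, "dx": 0, "dy": 0, "dz": 0, "fingers": 0.03}, {"rx": 0, "ry": 0, "rz": 0.128, "dx": 0, "dy": 0, "dz": 0, "fingers": 0.03}, {"rx": 0, "ry": 0, "rz": 0.128, "dx": 0, "dy": 0, "dz": 0, "fingers": 0.03}, {"rx": 0, "ry": 0, "rz": 0.128, "dx": 0, "dy": 0, "dz": 0, "fingers": 0.03}, {"rx": 0, "ry": 0, "rz": 0.128, "dx": 0, "dy": 0, "dz": 0, "fingers": 0.03}, {"rx": 0, "ry": 0, "rz": 0.128, "dx": 0, "dy": 0, "dz": 0, "fingers": 0.03}, {"rx": 0, "ry": 0, "rz": 0.128, "dx": 0, "dy": 0, "dz": 0, "fingers": 0.03}, {"rx": 0, "ry": 0, "rz": 0.128, "dx": 0, "dy": 0, "dz": 0, "fingers": 0.03}, {"rx": 0, "ry": 0, "rz": 0.128, "dx": 0, "dy": 0, "dz": 0, "fingers": 0.03}, {"rx": 0, "ry": 0, "rz": 0, "dx": 0, "dy": 0, "dz": 0, "fingers": 0.03}])

```text
time_s: 24.3
position: [0.5695, -0.0113, 0.2997]
tool_rot: [[0.001, 1.0, 0.0], [1.0, -0.001, -0.0], [-0.0, 0.0, -1.0]]
ft_force: [-0.7, -0.0, 0.6]
grip_width: 0.0295
gripper_force: 0.0
```

```bash
cat >> h.py <<'E'
def ortho(p,z,cx,cy,half,res):
    n=int(2*half/res); im=np.zeros((n,n,2),np.float32)
    for i in range(n):
        for j in range(n): im[i,j]=proj(p,(cx+half-res*(i+.5),cy+half-res*(j+.5),z))
    return cv2.remap(p["color"],im[...,0],im[...,1],cv2.INTER_CUBIC)
E
python3 - <<'E'
from h import *
print(pose()[:2])
p=get("wrist"); cv2.imwrite("pics/w5f.png",p["color"])
import pickle; pickle.dump(p,open("w5.pkl","wb"))
im=np.zeros((400,800,3),np.uint8)
im[:,:400]=ortho(p,.02,.57,-.01,.1,.0005); im[:,400:]=ortho(p,.006,.57,-.01,.1,.0005)
cv2.imwrite("pics/ortho2.png",im)
for l,pr in tip("slot_t",p): print(l,pr,at_z(p,l,.006).round(4))
for l,pr in tip("panel",p)[:1]: print(l,pr,at_z(p,l,.0).round(4))
E
```

```text
(array([ 0.56947961, -0.01128785,  0.29969548]), np.float64(-0.07697055738695285))
[301.0, 209.8] 0.93 [ 0.5427 -0.0303  0.006 ]
[354.1, 171.1] 0.85 [0.6057 0.0164 0.006 ]
[300.6, 167.2] 0.75 [0.5429 0.021  0.006 ]
[274.8, 398.6] 0.66 [ 0.4953 -0.3205  0.006 ]
[351.1, 213.0] 0.62 [ 0.6029 -0.0343  0.006 ]
[323.9, 191.4] 0.91 [ 0.5702 -0.009   0.    ]
```

View pics/ortho2.png

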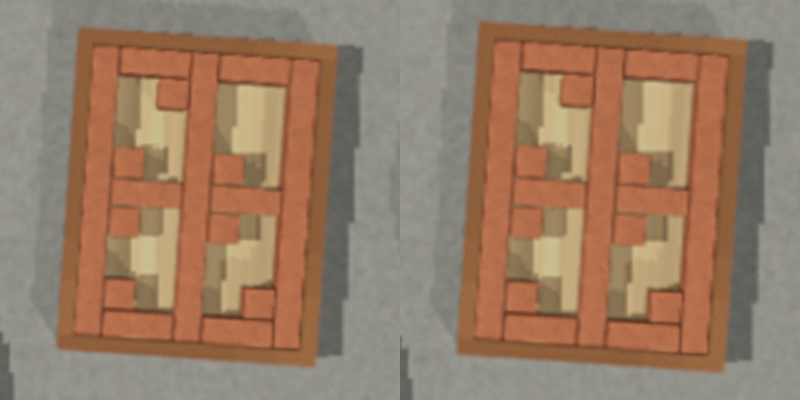

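Openings confirmed in the rectified panel view: S top-left (150,130), P top-right (250,135), T bottom-left (143,260), Z bottom-right (240,265). I'll measure the slot centres in the panel frame.

Run:
```python
from h import *
import pickle
p=pickle.load(open("w5.pkl","rb"))
def rect(z,c,yaw,res=.0005):
    n=(340,280); M=np.zeros(n+(2,),np.float32); cs,sn=np.cos(yaw),np.sin(yaw)
    for i in range(n[0]):
        for j in range(n[1]):
            X=(170-i-.5)*res; Y=(140-j-.5)*res
            M[i,j]=proj(p,(c[0]+cs*X-sn*Y,c[1]+sn*X+cs*Y,z))
    return cv2.remap(p["color"],M[...,0],M[...,1],cv2.INTER_CUBIC).astype(int)
c=(.5715,-.00825); yaw=np.radians(-3.9)
im=rect(.02,c,yaw)
b,g,r=im[...,0],im[...,1],im[...,2]
hue=cv2.cvtColor(im.clip(0,255).astype(np.uint8),cv2.COLOR_BGR2HSV)
# wood frame vs outside: outer box
sat=hue[...,1]>90
ys=np.where(sat[:,100:180].mean(1)>.7)[0]; xs=np.where(sat[100:240].mean(0)>.5)[0]
print("outer X",(170-ys[0])*.5,(170-ys[-1]-1)*.5,"Y",(140-xs[0])*.5,(140-xs[-1]-1)*.5)
op=(hue[...,1]<150)  # opening: less saturated
for nm,(i0,i1,j0,j1) in dict(s=(25,165,30,132),p=(25,165,148,250),t=(175,315,30,132),z=(175,315,148,250)).items():
    m=op[i0:i1,j0:j1].astype(np.uint8); n,lab,st,_=cv2.connectedComponentsWithStats(m)
    k=1+st[1:,4].argmax(); x,y,w,h,a=st[k]
    X1,X0=(170-(i0+y))*.5,(170-(i0+y+h))*.5; Y1,Y0=(140-(j0+x))*.5,(140-(j0+x+w))*.5
    print(nm,"X",X0,X1,"Y",Y0,Y1,"ctr",(X0+X1)/2,(Y0+Y1)/2,"size",X1-X0,Y1-Y0,"area",a*.25)
```

```text
outer X 80.5 -80.5 Y 64.5 -65.5
s X 2.5 72.0 Y 4.0 55.0 ctr 37.25 29.5 size 69.5 51.0 area 2580.75
p X 2.5 71.5 Y -43.0 -4.0 ctr 37.0 -23.5 size 69.0 39.0 area 2010.75
t X -72.5 -2.5 Y 4.0 55.0 ctr -37.5 29.5 size 70.0 51.0 area 3039.25
z X -72.5 -2.5 Y -55.0 -4.0 ctr -37.5 -29.5 size 70.0 51.0 area 2661.5
```

Run:
```python
from h import *
import pickle
p=pickle.load(open("w5.pkl","rb"))
def rect(z,c,yaw,res=.0005):
    n=(340,280); M=np.zeros(n+(2,),np.float32); cs,sn=np.cos(yaw),np.sin(yaw)
    for i in range(n[0]):
        for j in range(n[1]):
            X=(170-i-.5)*res; Y=(140-j-.5)*res
            M[i,j]=proj(p,(c[0]+cs*X-sn*Y,c[1]+sn*X+cs*Y,z))
    return cv2.remap(p["color"],M[...,0],M[...,1],cv2.INTER_CUBIC).clip(0,255).astype(np.uint8)
im=rect(.02,(.5715,-.00825),np.radians(-3.9))
h=cv2.cvtColor(im,cv2.COLOR_BGR2HSV)[...,0].astype(int); h[h>90]-=180
# row through middle rows of upper and lower slots; columns through the slots
T=13
def runs(v,o):
    e=np.diff(np.r_[0,(v>T).astype(int),0]); return [( (o-a)*.5,(o-b)*.5) for a,b in zip(np.where(e==1)[0],np.where(e==-1)[0]) if b-a>10]
for nm,i in (("upper",[100,108,116]),("lower",[225,232,240])): 
    for k in i: print(nm,"X",(170-k)*.5,runs(h[k],140))
for k in (70,78,86,95,102,108,175,183,190,200,207,212): print("col Y",(140-k)*.5,runs(h[:,k],170))
```

```text
upper X 35.0 [(np.float64(43.0), np.float64(7.5)), (np.float64(-7.0), np.float64(-41.0))]
upper X 31.0 [(np.float64(43.0), np.float64(7.5)), (np.float64(-7.0), np.float64(-41.0))]
upper X 27.0 [(np.float64(43.0), np.float64(7.5)), (np.float64(-7.0), np.float64(-41.0))]
lower X -27.5 [(np.float64(43.5), np.float64(7.5)), (np.float64(-6.5), np.float64(-41.0))]
lower X -31.0 [(np.float64(43.0), np.float64(7.5)), (np.float64(-6.5), np.float64(-40.5))]
lower X -35.0 [(np.float64(43.0), np.float64(8.0)), (np.float64(-7.0), np.float64(-41.0))]
col Y 35.0 [(np.float64(57.5), np.float64(22.5)), (np.float64(-22.5), np.float64(-42.5))]
col Y 31.0 [(np.float64(58.0), np.float64(22.0)), (np.float64(-22.0), np.float64(-42.5))]
col Y 27.0 [(np.float64(58.0), np.float64(7.0)), (np.float64(-7.0), np.float64(-57.5))]
col Y 22.5 [(np.float64(43.0), np.float64(6.5)), (np.float64(-7.0), np.float64(-58.5))]
col Y 19.0 [(np.float64(42.5), np.float64(6.5)), (np.float64(-6.5), np.float64(-58.5))]
col Y 16.0 [(np.float64(42.5), np.float64(6.5)), (np.float64(-6.5), np.float64(-58.0))]
col Y -17.5 [(np.float64(58.0), np.float64(22.0)), (np.float64(-22.0), np.float64(-58.5))]
col Y -21.5 [(np.float64(58.0), np.float64(22.0)), (np.float64(-21.5), np.float64(-58.0))]
col Y -25.0 [(np.float64(58.0), np.float64(6.5)), (np.float64(-7.0), np.float64(-51.5))]
col Y -30.0 [(np.float64(58.0), np.float64(7.0)), (np.float64(-7.0), np.float64(-43.0))]
col Y -33.5 [(np.float64(58.0), np.float64(6.5)), (np.float64(-6.5), np.float64(-43.0))]
col Y -36.0 [(np.float64(58.0), np.float64(6.5)), (np.float64(-6.5), np.float64(-42.5))]
```

Slot centres come out at (±32.5, ±25) mm in the panel frame, with the panel at (0.5715, -0.0083) and yaw -3.9°. T casting first.

arm_command(deltas=[{"rx": 0, "ry": 0, "rz": 0, "dx": 0.0266, "dy": -0.0069, "dz": 0, "fingers": 0.03}, {"rx": 0, "ry": 0, "rz": 0, "dx": 0.0266, "dy": -0.0069, "dz": 0, "fingers": 0.03}, {"rx": 0, "ry": 0, "rz": 0, "dx": 0.0266, "dy": -0.0069, "dz": 0, "fingers": 0.03}, {"rx": 0, "ry": 0, "rz": 0, "dx": 0.0266, "dy": -0.0069, "dz": 0, "fingers": 0.03}, {"rx": 0, "ry": 0, "rz": 0, "dx": 0.0266, "dy": -0.0069, "dz": 0, "fingers": 0.03}, {"rx": 0, "ry": 0, "rz": 0, "dx": 0.0266, "dy": -0.0069, "dz": 0, "fingers": 0.03}, {"rx": 0, "ry": 0, "rz": 0, "dx": 0.0266, "dy": -0.0069, "dz": 0, "fingers": 0.03}, {"rx": 0, "ry": 0, "rz": 0, "dx": 0.0266, "dy": -0.0069, "dz": 0, "fingers": 0.03}, {"rx": 0, "ry": 0, "rz": 0, "dx": 0.0266, "dy": -0.0069, "dz": 0, "fingers": 0.03}, {"rx": 0, "ry": 0, "rz": 0, "dx": 0.0266, "dy": -0.0069, "dz": 0, "fingers": 0.03}, {"rx": 0, "ry": 0, "rz": 0, "dx": 0.0266, "dy": -0.0069, "dz": 0, "fingers": 0.03}, {"rx": 0, "ry": 0, "rz": 0, "dx": 0.0266, "dy": -0.0069, "dz": 0, "fingers": 0.03}])

```text
time_s: 25.65
position: [0.4863, 0.3097, 0.2995]
tool_rot: [[-0.003, 1.0, 0.0], [1.0, 0.003, -0.0], [-0.0, 0.0, -1.0]]
ft_force: [0.4, -0.0, -0.0]
grip_width: 0.0299
gripper_force: 0.0
```

arm_command(deltas=[{"rx": 0, "ry": 0, "rz": 0.137, "dx": 0, "dy": 0, "dz": 0, "fingers": 0.03}, {"rx": 0, "ry": 0, "rz": 0.137, "dx": 0, "dy": 0, "dz": 0, "fingers": 0.03}, {"rx": 0, "ry": 0, "rz": 0.137, "dx": 0, "dy": 0, "dz": 0, "fingers": 0.03}, {"rx": 0, "ry": 0, "rz": 0.137, "dx": 0, "dy": 0, "dz": 0, "fingers": 0.03}, {"rx": 0, "ry": 0, "rz": 0.137, "dx": 0, "dy": 0, "dz": 0, "fingers": 0.03}, {"rx": 0, "ry": 0, "rz": 0.137, "dx": 0, "dy": 0, "dz": 0, "fingers": 0.03}, {"rx": 0, "ry": 0, "rz": 0.137, "dx": 0, "dy": 0, "dz": 0, "fingers": 0.03}, {"rx": 0, "ry": 0, "rz": 0.137, "dx": 0, "dy": 0, "dz": 0, "fingers": 0.03}, {"rx": 0, "ry": 0, "rz": 0, "dx": 0, "dy": 0, "dz": 0, "fingers": 0.03}])

```text
time_s: 26.55
position: [0.4867, 0.3087, 0.2994]
tool_rot: [[0.889, 0.459, 0.0], [0.459, -0.889, -0.0], [0.0, 0.0, -1.0]]
ft_force: [-0.2, 0.1, -0.3]
grip_width: 0.0301
gripper_force: 0.0
```

```bash
cat > f2.py <<'E'
import sys
from fit import *
pos,yaw,R=pose(); p=get("wrist")
G=dict(t=(.4871,.3084,-62.8),p=(.4775,.2484,76.4),s=(.4264,.3173,-55.8),z=(.4163,.2575,69))
S=dict(s=(.6056,.0144),p=(.6022,-.0354),t=(.5408,.0188),z=(.5374,-.0310))
for k in sys.argv[1:]:
    f=fit(p,k,*G[k]); d=np.array([f[0],f[1],pos[2]])-pos
    print(k,[float(x) for x in f],"pose",pos.round(4),round(yaw,1),"tool d",(R.T@d).round(4)[:2],"rz",round(float(-np.radians(f[2]-yaw)),3))
E
python3 f2.py t
```

```text
t [0.4867, 0.3083, -62.4, 0.965] pose [0.4867 0.3087 0.2994] -62.7 tool d [-0.0002  0.0003] rz -0.005
```

arm_command(deltas=[{"rx": 0, "ry": 0, "rz": 0, "dx": 0, "dy": 0, "dz": 0.027, "fingers": 0.03}, {"rx": 0, "ry": 0, "rz": 0, "dx": 0, "dy": 0, "dz": 0.027, "fingers": 0.03}, {"rx": 0, "ry": 0, "rz": 0, "dx": 0, "dy": 0, "dz": 0.027, "fingers": 0.03}, {"rx": 0, "ry": 0, "rz": 0, "dx": 0, "dy": 0, "dz": 0.027, "fingers": 0.03}, {"rx": 0, "ry": 0, "rz": 0, "dx": 0, "dy": 0, "dz": 0.027, "fingers": 0.03}, {"rx": 0, "ry": 0, "rz": 0, "dx": 0, "dy": 0, "dz": 0.027, "fingers": 0.03}, {"rx": 0, "ry": 0, "rz": 0, "dx": 0, "dy": 0, "dz": 0.027, "fingers": 0.03}, {"rx": 0, "ry": 0, "rz": 0, "dx": 0, "dy": 0, "dz": 0.027, "fingers": 0.03}, {"rx": 0, "ry": 0, "rz": 0, "dx": 0, "dy": 0, "dz": 0.012, "fingers": 0.03}, {"rx": 0, "ry": 0, "rz": 0, "dx": 0, "dy": 0, "dz": 0.008, "fingers": 0.03}, {"rx": 0, "ry": 0, "rz": 0, "dx": 0, "dy": 0, "dz": 0.006, "fingers": 0.03}, {"rx": 0, "ry": 0, "rz": 0, "dx": 0, "dy": 0, "dz": 0, "fingers": 0.03}])

```text
time_s: 27.8
position: [0.4868, 0.3089, 0.0575]
tool_rot: [[0.889, 0.459, 0.0], [0.459, -0.889, 0.0], [0.0, 0.0, -1.0]]
ft_force: [-0.6, -0.3, 0.2]
grip_width: 0.0299
gripper_force: 0.0
```

arm_command(deltas=[{"rx": 0, "ry": 0, "rz": 0, "dx": 0, "dy": 0, "dz": 0, "fingers": 0}, {"rx": 0, "ry": 0, "rz": 0, "dx": 0, "dy": 0, "dz": 0, "fingers": 0}, {"rx": 0, "ry": 0, "rz": 0, "dx": 0, "dy": 0, "dz": 0, "fingers": 0}, {"rx": 0, "ry": 0, "rz": 0, "dx": 0, "dy": 0, "dz": 0, "fingers": 0}, {"rx": 0, "ry": 0, "rz": 0, "dx": 0, "dy": 0, "dz": 0, "fingers": 0}], squeeze=30)

```text
time_s: 28.3
position: [0.4872, 0.3091, 0.0583]
tool_rot: [[0.889, 0.458, 0.002], [0.458, -0.889, 0.001], [0.002, 0.0, -1.0]]
ft_force: [0.3, 0.4, 6.0]
grip_width: 0.0109
gripper_force: 32.5
```

arm_command(deltas=[{"rx": 0, "ry": 0, "rz": 0, "dx": 0, "dy": 0, "dz": -0.014, "fingers": 0}, {"rx": 0, "ry": 0, "rz": 0, "dx": 0, "dy": 0, "dz": -0.026, "fingers": 0}, {"rx": 0, "ry": 0, "rz": 0, "dx": 0, "dy": 0, "dz": -0.026, "fingers": 0}, {"rx": 0, "ry": 0, "rz": 0, "dx": 0, "dy": 0, "dz": -0.026, "fingers": 0}, {"rx": 0, "ry": 0, "rz": 0, "dx": 0, "dy": 0, "dz": -0.026, "fingers": 0}, {"rx": 0, "ry": 0, "rz": 0, "dx": 0, "dy": 0, "dz": -0.024, "fingers": 0}])

```text
time_s: 28.9
position: [0.4865, 0.3088, 0.2005]
tool_rot: [[0.889, 0.458, 0.0], [0.458, -0.889, -0.0], [0.0, 0.0, -1.0]]
ft_force: [-0.6, 0.1, -0.9]
grip_width: 0.0114
gripper_force: 31.6
```

arm_command(deltas=[{"rx": 0, "ry": 0, "rz": 0, "dx": -0.0071, "dy": 0.0236, "dz": 0, "fingers": 0}, {"rx": 0, "ry": 0, "rz": 0, "dx": -0.0071, "dy": 0.0236, "dz": 0, "fingers": 0}, {"rx": 0, "ry": 0, "rz": 0, "dx": -0.0071, "dy": 0.0236, "dz": 0, "fingers": 0}, {"rx": 0, "ry": 0, "rz": 0, "dx": -0.0071, "dy": 0.0236, "dz": 0, "fingers": 0}, {"rx": 0, "ry": 0, "rz": 0, "dx": -0.0071, "dy": 0.0236, "dz": 0, "fingers": 0}, {"rx": 0, "ry": 0, "rz": 0, "dx": -0.0071, "dy": 0.0236, "dz": 0, "fingers": 0}, {"rx": 0, "ry": 0, "rz": 0, "dx": -0.0071, "dy": 0.0236, "dz": 0, "fingers": 0}, {"rx": 0, "ry": 0, "rz": 0, "dx": -0.0071, "dy": 0.0236, "dz": 0, "fingers": 0}, {"rx": 0, "ry": 0, "rz": 0, "dx": -0.0071, "dy": 0.0236, "dz": 0, "fingers": 0}, {"rx": 0, "ry": 0, "rz": 0, "dx": -0.0071, "dy": 0.0236, "dz": 0, "fingers": 0}, {"rx": 0, "ry": 0, "rz": 0, "dx": -0.0071, "dy": 0.0236, "dz": 0, "fingers": 0}, {"rx": 0, "ry": 0, "rz": 0, "dx": -0.0071, "dy": 0.0236, "dz": 0, "fingers": 0}])

```text
time_s: 30.1
position: [0.5406, 0.0171, 0.1993]
tool_rot: [[0.889, 0.458, -0.0], [0.458, -0.889, 0.0], [-0.0, -0.0, -1.0]]
ft_force: [0.0, 0.7, -0.7]
grip_width: 0.0111
gripper_force: 31.7
```

arm_command(deltas=[{"rx": 0, "ry": 0, "rz": -0.1285, "dx": 0, "dy": 0, "dz": 0, "fingers": 0}, {"rx": 0, "ry": 0, "rz": -0.1285, "dx": 0, "dy": 0, "dz": 0, "fingers": 0}, {"rx": 0, "ry": 0, "rz": -0.1285, "dx": 0, "dy": 0, "dz": 0, "fingers": 0}, {"rx": 0, "ry": 0, "rz": -0.1285, "dx": 0, "dy": 0, "dz": 0, "fingers": 0}, {"rx": 0, "ry": 0, "rz": -0.1285, "dx": 0, "dy": 0, "dz": 0, "fingers": 0}, {"rx": 0, "ry": 0, "rz": -0.1285, "dx": 0, "dy": 0, "dz": 0, "fingers": 0}, {"rx": 0, "ry": 0, "rz": -0.1285, "dx": 0, "dy": 0, "dz": 0, "fingers": 0}, {"rx": 0, "ry": 0, "rz": -0.1285, "dx": 0, "dy": 0, "dz": 0, "fingers": 0}, {"rx": 0, "ry": 0, "rz": 0, "dx": 0, "dy": 0, "dz": 0, "fingers": 0}, {"rx": 0, "ry": 0, "rz": 0, "dx": 0, "dy": 0, "dz": 0, "fingers": 0}])

```text
time_s: 31.1
position: [0.5406, 0.0181, 0.1993]
tool_rot: [[0.07, 0.998, -0.0], [0.998, -0.07, 0.0], [0.0, -0.0, -1.0]]
ft_force: [-0.8, -1.1, -0.6]
grip_width: 0.0113
gripper_force: 31.7
```

```bash
cat > f3.py <<'E'
# correction to slot with casting held; also fit held casting in wrist view
import sys
from fit import *
pos,yaw,R=pose(); k=sys.argv[1]; h=float(sys.argv[2])
S=dict(s=(.6056,.0144),p=(.6022,-.0354),t=(.5408,.0188),z=(.5374,-.0310))
p=get("wrist"); cv2.imwrite(f"pics/held_{k}.png",p["color"])
f=fit(p,k,pos[0],pos[1],yaw,z0=pos[2]-h,r=90,scale=2)
print("held rel", (R.T@(np.array([f[0],f[1],0])-pos*[1,1,0])).round(4)[:2], f[2], "iou",f[3])
d=np.array([*S[k],pos[2]])-pos
print(pos.round(4),"tool d",(R.T@d).round(4)[:2],"yaw",round(yaw,2),"rz",round(float(-np.radians(-3.9-yaw)),3), env.observe()["grip_width"])
E
python3 f3.py t .0183
```

```text
held rel [0.0268 0.0128] -8.5 iou 0.434
[0.5406 0.0181 0.1993] tool d [0.0007 0.0002] yaw -4.03 rz -0.002 0.01102081825722516
```

arm_command(deltas=[{"rx": 0, "ry": 0, "rz": 0, "dx": 0.0007, "dy": 0.0002, "dz": 0.025, "fingers": 0}, {"rx": 0, "ry": 0, "rz": 0, "dx": 0, "dy": 0, "dz": 0.025, "fingers": 0}, {"rx": 0, "ry": 0, "rz": 0, "dx": 0, "dy": 0, "dz": 0.025, "fingers": 0}, {"rx": 0, "ry": 0, "rz": 0, "dx": 0, "dy": 0, "dz": 0.025, "fingers": 0}, {"rx": 0, "ry": 0, "rz": 0, "dx": 0, "dy": 0, "dz": 0.025, "fingers": 0}, {"rx": 0, "ry": 0, "rz": 0, "dx": 0, "dy": 0, "dz": 0.02, "fingers": 0}, {"rx": 0, "ry": 0, "rz": 0, "dx": 0, "dy": 0, "dz": 0.01, "fingers": 0}, {"rx": 0, "ry": 0, "rz": 0, "dx": 0, "dy": 0, "dz": 0, "fingers": 0}])

```text
time_s: 31.95
position: [0.5405, 0.0188, 0.0434]
tool_rot: [[0.068, 0.998, -0.002], [0.998, -0.068, 0.0], [0.0, -0.002, -1.0]]
ft_force: [-0.4, 0.2, -0.4]
grip_width: 0.0109
gripper_force: 31.7
```

arm_command(deltas=[{"rx": 0, "ry": 0, "rz": 0, "dx": 0, "dy": 0, "dz": 0.004, "fingers": 0}, {"rx": 0, "ry": 0, "rz": 0, "dx": 0, "dy": 0, "dz": 0.003, "fingers": 0}, {"rx": 0, "ry": 0, "rz": 0, "dx": 0, "dy": 0, "dz": 0, "fingers": 0}])

```text
time_s: 32.25
position: [0.541, 0.0188, 0.0376]
tool_rot: [[0.067, 0.998, 0.001], [0.998, -0.067, -0.0], [-0.0, 0.001, -1.0]]
ft_force: [-0.6, 0.2, -0.7]
grip_width: 0.0112
gripper_force: 31.7
```

arm_command(deltas=[{"rx": 0, "ry": 0, "rz": 0, "dx": 0, "dy": 0, "dz": 0.004, "fingers": 0}, {"rx": 0, "ry": 0, "rz": 0, "dx": 0, "dy": 0, "dz": 0.004, "fingers": 0}, {"rx": 0, "ry": 0, "rz": 0, "dx": 0, "dy": 0, "dz": 0, "fingers": 0}])

```text
time_s: 32.55
position: [0.5406, 0.0188, 0.0288]
tool_rot: [[0.067, 0.998, -0.001], [0.998, -0.067, 0.0], [0.0, -0.001, -1.0]]
ft_force: [0.3, 0.3, -0.2]
grip_width: 0.0116
gripper_force: 31.7
```

arm_command(deltas=[{"rx": 0, "ry": 0, "rz": 0, "dx": 0, "dy": 0, "dz": 0.004, "fingers": 0}, {"rx": 0, "ry": 0, "rz": 0, "dx": 0, "dy": 0, "dz": 0, "fingers": 0}, {"rx": 0, "ry": 0, "rz": 0, "dx": 0, "dy": 0, "dz": 0, "fingers": 0.03}, {"rx": 0, "ry": 0, "rz": 0, "dx": 0, "dy": 0, "dz": 0, "fingers": 0.03}, {"rx": 0, "ry": 0, "rz": 0, "dx": 0, "dy": 0, "dz": 0, "fingers": 0.03}, {"rx": 0, "ry": 0, "rz": 0, "dx": 0, "dy": 0, "dz": -0.01, "fingers": 0.03}, {"rx": 0, "ry": 0, "rz": 0, "dx": 0, "dy": 0, "dz": -0.03, "fingers": 0.03}, {"rx": 0, "ry": 0, "rz": 0, "dx": 0, "dy": 0, "dz": -0.03, "fingers": 0.03}, {"rx": 0, "ry": 0, "rz": 0, "dx": 0, "dy": 0, "dz": -0.03, "fingers": 0.03}, {"rx": 0, "ry": 0, "rz": 0, "dx": 0, "dy": 0, "dz": -0.03, "fingers": 0.03}, {"rx": 0, "ry": 0, "rz": 0, "dx": 0, "dy": 0, "dz": -0.03, "fingers": 0.03}])

```text
time_s: 33.65
position: [0.5407, 0.0189, 0.1875]
tool_rot: [[0.067, 0.998, 0.001], [0.998, -0.067, -0.0], [-0.0, 0.001, -1.0]]
ft_force: [0.3, 0.4, 0.7]
grip_width: 0.0305
gripper_force: 0.0
```

arm_command(deltas=[{"rx": 0, "ry": 0, "rz": 0, "dx": 0.0187, "dy": -0.0066, "dz": -0.01, "fingers": 0.03}, {"rx": 0, "ry": 0, "rz": 0, "dx": 0.0187, "dy": -0.0066, "dz": -0.01, "fingers": 0.03}, {"rx": 0, "ry": 0, "rz": 0, "dx": 0.0187, "dy": -0.0066, "dz": -0.01, "fingers": 0.03}, {"rx": 0, "ry": 0, "rz": 0, "dx": 0.0187, "dy": -0.0066, "dz": -0.01, "fingers": 0.03}, {"rx": 0, "ry": 0, "rz": 0, "dx": 0.0187, "dy": -0.0066, "dz": -0.01, "fingers": 0.03}, {"rx": 0, "ry": 0, "rz": 0, "dx": 0.0187, "dy": -0.0066, "dz": -0.01, "fingers": 0.03}, {"rx": 0, "ry": 0, "rz": 0, "dx": 0.0187, "dy": -0.0066, "dz": -0.01, "fingers": 0.03}, {"rx": 0, "ry": 0, "rz": 0, "dx": 0.0187, "dy": -0.0066, "dz": -0.01, "fingers": 0.03}, {"rx": 0, "ry": 0, "rz": 0, "dx": 0.0187, "dy": -0.0066, "dz": -0.01, "fingers": 0.03}, {"rx": 0, "ry": 0, "rz": 0, "dx": 0.0187, "dy": -0.0066, "dz": -0.01, "fingers": 0.03}, {"rx": 0, "ry": 0, "rz": 0, "dx": 0.0187, "dy": -0.0066, "dz": -0.01, "fingers": 0.03}, {"rx": 0, "ry": 0, "rz": 0, "dx": 0.0187, "dy": -0.0066, "dz": -0.01, "fingers": 0.03}])

```text
time_s: 34.85
position: [0.4762, 0.2487, 0.3067]
tool_rot: [[0.067, 0.998, 0.001], [0.998, -0.067, 0.0], [0.0, 0.001, -1.0]]
ft_force: [0.1, -0.4, 0.3]
grip_width: 0.03
gripper_force: 0.0
```

arm_command(deltas=[{"rx": 0, "ry": 0, "rz": -0.14, "dx": 0, "dy": 0, "dz": 0, "fingers": 0.03}, {"rx": 0, "ry": 0, "rz": -0.14, "dx": 0, "dy": 0, "dz": 0, "fingers": 0.03}, {"rx": 0, "ry": 0, "rz": -0.14, "dx": 0, "dy": 0, "dz": 0, "fingers": 0.03}, {"rx": 0, "ry": 0, "rz": -0.14, "dx": 0, "dy": 0, "dz": 0, "fingers": 0.03}, {"rx": 0, "ry": 0, "rz": -0.14, "dx": 0, "dy": 0, "dz": 0, "fingers": 0.03}, {"rx": 0, "ry": 0, "rz": -0.14, "dx": 0, "dy": 0, "dz": 0, "fingers": 0.03}, {"rx": 0, "ry": 0, "rz": -0.14, "dx": 0, "dy": 0, "dz": 0, "fingers": 0.03}, {"rx": 0, "ry": 0, "rz": -0.14, "dx": 0, "dy": 0, "dz": 0, "fingers": 0.03}, {"rx": 0, "ry": 0, "rz": -0.14, "dx": 0, "dy": 0, "dz": 0, "fingers": 0.03}, {"rx": 0, "ry": 0, "rz": -0.14, "dx": 0, "dy": 0, "dz": 0, "fingers": 0.03}, {"rx": 0, "ry": 0, "rz": 0, "dx": 0, "dy": 0, "dz": 0, "fingers": 0.03}])

```text
time_s: 35.95
position: [0.4766, 0.2479, 0.3061]
tool_rot: [[-0.972, 0.234, 0.001], [0.234, 0.972, 0.0], [-0.001, 0.0, -1.0]]
ft_force: [0.2, -0.0, 0.4]
grip_width: 0.0302
gripper_force: 0.0
```

```bash
python3 f2.py p s z
python3 - <<'E'
from h import *
a=get("top"); b=get("side")
im=np.zeros((480,800,3),np.uint8)
im[:480,:400]=cv2.resize(a["color"][160:280,230:330],(400,480),interpolation=cv2.INTER_CUBIC)
im[:400,400:]=cv2.resize(b["color"][190:290,270:370],(400,400),interpolation=cv2.INTER_CUBIC)
cv2.imwrite("pics/chk1.png",im)
E
```

```text
p [0.4776, 0.2484, 76.0, 0.976] pose [0.4766 0.2479 0.3061] 76.4 tool d [-0.0008  0.0007] rz 0.008
s [0.4263, 0.3177, -56.0, 0.969] pose [0.4766 0.2479 0.3061] 76.4 tool d [0.0653 0.056 ] rz 2.312
z [0.4161, 0.2579, 68.7, 0.962] pose [0.4766 0.2479 0.3061] 76.4 tool d [ 0.0612 -0.0045] rz 0.135
```

View pics/chk1.png

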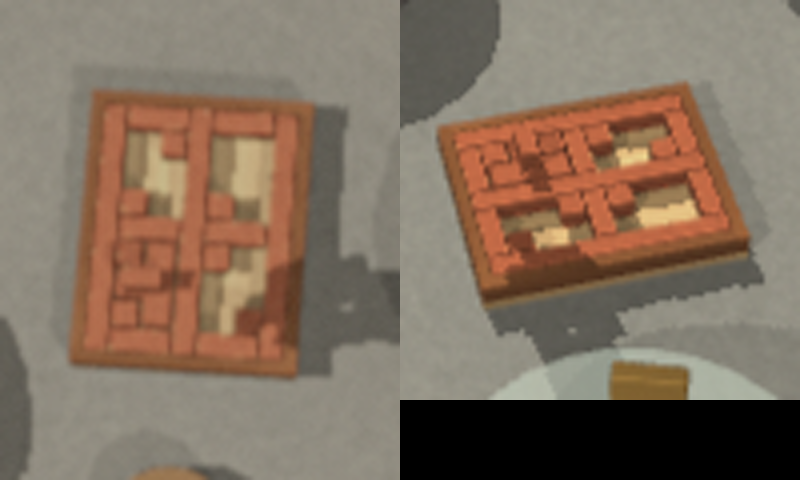

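T is in its opening, flush, at crop (142,285). Picking P.

arm_command(deltas=[{"rx": 0, "ry": 0, "rz": 0.008, "dx": -0.0008, "dy": 0.0007, "dz": 0.028, "fingers": 0.03}, {"rx": 0, "ry": 0, "rz": 0, "dx": 0, "dy": 0, "dz": 0.028, "fingers": 0.03}, {"rx": 0, "ry": 0, "rz": 0, "dx": 0, "dy": 0, "dz": 0.028, "fingers": 0.03}, {"rx": 0, "ry": 0, "rz": 0, "dx": 0, "dy": 0, "dz": 0.028, "fingers": 0.03}, {"rx": 0, "ry": 0, "rz": 0, "dx": 0, "dy": 0, "dz": 0.028, "fingers": 0.03}, {"rx": 0, "ry": 0, "rz": 0, "dx": 0, "dy": 0, "dz": 0.028, "fingers": 0.03}, {"rx": 0, "ry": 0, "rz": 0, "dx": 0, "dy": 0, "dz": 0.028, "fingers": 0.03}, {"rx": 0, "ry": 0, "rz": 0, "dx": 0, "dy": 0, "dz": 0.028, "fingers": 0.03}, {"rx": 0, "ry": 0, "rz": 0, "dx": 0, "dy": 0, "dz": 0.012, "fingers": 0.03}, {"rx": 0, "ry": 0, "rz": 0, "dx": 0, "dy": 0, "dz": 0.008, "fingers": 0.03}, {"rx": 0, "ry": 0, "rz": 0, "dx": 0, "dy": 0, "dz": 0.005, "fingers": 0.03}, {"rx": 0, "ry": 0, "rz": 0, "dx": 0, "dy": 0, "dz": 0, "fingers": 0.03}])

```text
time_s: 37.3
position: [0.4781, 0.2485, 0.0567]
tool_rot: [[-0.97, 0.244, 0.001], [0.244, 0.97, 0.0], [-0.001, 0.0, -1.0]]
ft_force: [0.4, 0.3, -0.0]
grip_width: 0.0301
gripper_force: 0.0
```

arm_command(deltas=[{"rx": 0, "ry": 0, "rz": 0, "dx": 0, "dy": 0, "dz": 0, "fingers": 0}, {"rx": 0, "ry": 0, "rz": 0, "dx": 0, "dy": 0, "dz": 0, "fingers": 0}, {"rx": 0, "ry": 0, "rz": 0, "dx": 0, "dy": 0, "dz": 0, "fingers": 0}, {"rx": 0, "ry": 0, "rz": 0, "dx": 0, "dy": 0, "dz": 0, "fingers": 0}, {"rx": 0, "ry": 0, "rz": 0, "dx": 0, "dy": 0, "dz": 0, "fingers": 0}], squeeze=30)

```text
time_s: 37.8
position: [0.4784, 0.2486, 0.0573]
tool_rot: [[-0.97, 0.243, 0.002], [0.243, 0.97, 0.001], [-0.002, 0.001, -1.0]]
ft_force: [-0.7, -0.6, 5.6]
grip_width: 0.0111
gripper_force: 32.2
```

arm_command(deltas=[{"rx": 0, "ry": 0, "rz": 0, "dx": 0, "dy": 0, "dz": -0.014, "fingers": 0}, {"rx": 0, "ry": 0, "rz": 0, "dx": 0, "dy": 0, "dz": -0.026, "fingers": 0}, {"rx": 0, "ry": 0, "rz": 0, "dx": 0, "dy": 0, "dz": -0.026, "fingers": 0}, {"rx": 0, "ry": 0, "rz": 0, "dx": 0, "dy": 0, "dz": -0.026, "fingers": 0}, {"rx": 0, "ry": 0, "rz": 0, "dx": 0, "dy": 0, "dz": -0.026, "fingers": 0}, {"rx": 0, "ry": 0, "rz": 0, "dx": 0, "dy": 0, "dz": -0.024, "fingers": 0}])

```text
time_s: 38.4
position: [0.4777, 0.2484, 0.1997]
tool_rot: [[-0.97, 0.243, 0.0], [0.243, 0.97, 0.0], [-0.0, 0.0, -1.0]]
ft_force: [0.3, 0.4, -0.0]
grip_width: 0.011
gripper_force: 31.4
```

arm_command(deltas=[{"rx": 0, "ry": 0, "rz": 0, "dx": -0.0158, "dy": -0.0204, "dz": 0, "fingers": 0}, {"rx": 0, "ry": 0, "rz": 0, "dx": -0.0158, "dy": -0.0204, "dz": 0, "fingers": 0}, {"rx": 0, "ry": 0, "rz": 0, "dx": -0.0158, "dy": -0.0204, "dz": 0, "fingers": 0}, {"rx": 0, "ry": 0, "rz": 0, "dx": -0.0158, "dy": -0.0204, "dz": 0, "fingers": 0}, {"rx": 0, "ry": 0, "rz": 0, "dx": -0.0158, "dy": -0.0204, "dz": 0, "fingers": 0}, {"rx": 0, "ry": 0, "rz": 0, "dx": -0.0158, "dy": -0.0204, "dz": 0, "fingers": 0}, {"rx": 0, "ry": 0, "rz": 0, "dx": -0.0158, "dy": -0.0204, "dz": 0, "fingers": 0}, {"rx": 0, "ry": 0, "rz": 0, "dx": -0.0158, "dy": -0.0204, "dz": 0, "fingers": 0}, {"rx": 0, "ry": 0, "rz": 0, "dx": -0.0158, "dy": -0.0204, "dz": 0, "fingers": 0}, {"rx": 0, "ry": 0, "rz": 0, "dx": -0.0158, "dy": -0.0204, "dz": 0, "fingers": 0}, {"rx": 0, "ry": 0, "rz": 0, "dx": -0.0158, "dy": -0.0204, "dz": 0, "fingers": 0}, {"rx": 0, "ry": 0, "rz": 0, "dx": -0.0158, "dy": -0.0204, "dz": 0, "fingers": 0}])

```text
time_s: 39.6
position: [0.6024, -0.0361, 0.1983]
tool_rot: [[-0.97, 0.243, -0.0], [0.243, 0.97, 0.0], [0.0, -0.0, -1.0]]
ft_force: [-0.6, 0.1, -0.7]
grip_width: 0.0113
gripper_force: 31.4
```

arm_command(deltas=[{"rx": 0, "ry": 0, "rz": 0.1393, "dx": 0, "dy": 0, "dz": 0, "fingers": 0}, {"rx": 0, "ry": 0, "rz": 0.1393, "dx": 0, "dy": 0, "dz": 0, "fingers": 0}, {"rx": 0, "ry": 0, "rz": 0.1393, "dx": 0, "dy": 0, "dz": 0, "fingers": 0}, {"rx": 0, "ry": 0, "rz": 0.1393, "dx": 0, "dy": 0, "dz": 0, "fingers": 0}, {"rx": 0, "ry": 0, "rz": 0.1393, "dx": 0, "dy": 0, "dz": 0, "fingers": 0}, {"rx": 0, "ry": 0, "rz": 0.1393, "dx": 0, "dy": 0, "dz": 0, "fingers": 0}, {"rx": 0, "ry": 0, "rz": 0.1393, "dx": 0, "dy": 0, "dz": 0, "fingers": 0}, {"rx": 0, "ry": 0, "rz": 0.1393, "dx": 0, "dy": 0, "dz": 0, "fingers": 0}, {"rx": 0, "ry": 0, "rz": 0.1393, "dx": 0, "dy": 0, "dz": 0, "fingers": 0}, {"rx": 0, "ry": 0, "rz": 0.1393, "dx": 0, "dy": 0, "dz": 0, "fingers": 0}, {"rx": 0, "ry": 0, "rz": 0, "dx": 0, "dy": 0, "dz": 0, "fingers": 0}, {"rx": 0, "ry": 0, "rz": 0, "dx": 0, "dy": 0, "dz": 0, "fingers": 0}])

```text
time_s: 40.8
position: [0.6021, -0.0351, 0.1983]
tool_rot: [[0.064, 0.998, -0.0], [0.998, -0.064, 0.0], [0.0, -0.0, -1.0]]
ft_force: [0.3, -0.2, -0.3]
grip_width: 0.011
gripper_force: 31.3
```

```bash
cat > f3.py <<'E'
import sys
from h import *
pos,yaw,R=pose(); k=sys.argv[1]
S=dict(s=(.6056,.0144),p=(.6022,-.0354),t=(.5408,.0188),z=(.5374,-.0310))
d=np.array([*S[k],pos[2]])-pos
print(pos.round(4),"tool d",(R.T@d).round(4)[:2],"yaw",round(yaw,2),"rz",round(float(-np.radians(-3.9-yaw)),3), env.observe()["grip_width"])
E
python3 f3.py p
```

```text
[ 0.6021 -0.0351  0.1983] tool d [-0.0003  0.0001] yaw -3.68 rz 0.004 0.011035685929492587
```

arm_command(deltas=[{"rx": 0, "ry": 0, "rz": 0.004, "dx": -0.0003, "dy": 0.0001, "dz": 0.025, "fingers": 0}, {"rx": 0, "ry": 0, "rz": 0, "dx": 0, "dy": 0, "dz": 0.025, "fingers": 0}, {"rx": 0, "ry": 0, "rz": 0, "dx": 0, "dy": 0, "dz": 0.025, "fingers": 0}, {"rx": 0, "ry": 0, "rz": 0, "dx": 0, "dy": 0, "dz": 0.025, "fingers": 0}, {"rx": 0, "ry": 0, "rz": 0, "dx": 0, "dy": 0, "dz": 0.025, "fingers": 0}, {"rx": 0, "ry": 0, "rz": 0, "dx": 0, "dy": 0, "dz": 0.02, "fingers": 0}, {"rx": 0, "ry": 0, "rz": 0, "dx": 0, "dy": 0, "dz": 0.01, "fingers": 0}, {"rx": 0, "ry": 0, "rz": 0, "dx": 0, "dy": 0, "dz": 0, "fingers": 0}])

```text
time_s: 41.6
position: [0.6018, -0.0353, 0.0423]
tool_rot: [[0.07, 0.998, -0.002], [0.998, -0.07, 0.001], [0.0, -0.002, -1.0]]
ft_force: [0.2, 0.9, 0.2]
grip_width: 0.0115
gripper_force: 31.4
```

arm_command(deltas=[{"rx": 0, "ry": 0, "rz": 0, "dx": 0, "dy": 0, "dz": 0.004, "fingers": 0}, {"rx": 0, "ry": 0, "rz": 0, "dx": 0, "dy": 0, "dz": 0.003, "fingers": 0}, {"rx": 0, "ry": 0, "rz": 0, "dx": 0, "dy": 0, "dz": 0, "fingers": 0}])

```text
time_s: 41.9
position: [0.6024, -0.0354, 0.0366]
tool_rot: [[0.072, 0.997, 0.001], [0.997, -0.072, -0.0], [-0.0, 0.001, -1.0]]
ft_force: [-0.3, -0.2, -0.5]
grip_width: 0.011
gripper_force: 31.4
```

arm_command(deltas=[{"rx": 0, "ry": 0, "rz": 0, "dx": 0, "dy": 0, "dz": 0.004, "fingers": 0}, {"rx": 0, "ry": 0, "rz": 0, "dx": 0, "dy": 0, "dz": 0.004, "fingers": 0}, {"rx": 0, "ry": 0, "rz": 0, "dx": 0, "dy": 0, "dz": 0, "fingers": 0}])

```text
time_s: 42.2
position: [0.602, -0.0353, 0.0277]
tool_rot: [[0.072, 0.997, -0.001], [0.997, -0.072, 0.0], [0.0, -0.001, -1.0]]
ft_force: [0.7, 0.6, -0.8]
grip_width: 0.011
gripper_force: 31.4
```

arm_command(deltas=[{"rx": 0, "ry": 0, "rz": 0, "dx": 0, "dy": 0, "dz": 0.004, "fingers": 0}, {"rx": 0, "ry": 0, "rz": 0, "dx": 0, "dy": 0, "dz": 0, "fingers": 0}, {"rx": 0, "ry": 0, "rz": 0, "dx": 0, "dy": 0, "dz": 0, "fingers": 0.03}, {"rx": 0, "ry": 0, "rz": 0, "dx": 0, "dy": 0, "dz": 0, "fingers": 0.03}, {"rx": 0, "ry": 0, "rz": 0, "dx": 0, "dy": 0, "dz": 0, "fingers": 0.03}, {"rx": 0, "ry": 0, "rz": 0, "dx": 0, "dy": 0, "dz": -0.01, "fingers": 0.03}, {"rx": 0, "ry": 0, "rz": 0, "dx": 0, "dy": 0, "dz": -0.03, "fingers": 0.03}, {"rx": 0, "ry": 0, "rz": 0, "dx": 0, "dy": 0, "dz": -0.03, "fingers": 0.03}, {"rx": 0, "ry": 0, "rz": 0, "dx": 0, "dy": 0, "dz": -0.03, "fingers": 0.03}, {"rx": 0, "ry": 0, "rz": 0, "dx": 0, "dy": 0, "dz": -0.03, "fingers": 0.03}, {"rx": 0, "ry": 0, "rz": 0, "dx": 0, "dy": 0, "dz": -0.03, "fingers": 0.03}])

```text
time_s: 43.3
position: [0.6021, -0.0354, 0.1866]
tool_rot: [[0.072, 0.997, 0.001], [0.997, -0.072, -0.0], [-0.0, 0.001, -1.0]]
ft_force: [-0.7, -1.1, -0.1]
grip_width: 0.0299
gripper_force: 0.0
```

arm_command(deltas=[{"rx": 0, "ry": 0, "rz": 0, "dx": 0.0232, "dy": -0.0172, "dz": -0.01, "fingers": 0.03}, {"rx": 0, "ry": 0, "rz": 0, "dx": 0.0232, "dy": -0.0172, "dz": -0.01, "fingers": 0.03}, {"rx": 0, "ry": 0, "rz": 0, "dx": 0.0232, "dy": -0.0172, "dz": -0.01, "fingers": 0.03}, {"rx": 0, "ry": 0, "rz": 0, "dx": 0.0232, "dy": -0.0172, "dz": -0.01, "fingers": 0.03}, {"rx": 0, "ry": 0, "rz": 0, "dx": 0.0232, "dy": -0.0172, "dz": -0.01, "fingers": 0.03}, {"rx": 0, "ry": 0, "rz": 0, "dx": 0.0232, "dy": -0.0172, "dz": -0.01, "fingers": 0.03}, {"rx": 0, "ry": 0, "rz": 0, "dx": 0.0232, "dy": -0.0172, "dz": -0.01, "fingers": 0.03}, {"rx": 0, "ry": 0, "rz": 0, "dx": 0.0232, "dy": -0.0172, "dz": -0.01, "fingers": 0.03}, {"rx": 0, "ry": 0, "rz": 0, "dx": 0.0232, "dy": -0.0172, "dz": -0.01, "fingers": 0.03}, {"rx": 0, "ry": 0, "rz": 0, "dx": 0.0232, "dy": -0.0172, "dz": -0.01, "fingers": 0.03}, {"rx": 0, "ry": 0, "rz": 0, "dx": 0.0232, "dy": -0.0172, "dz": -0.01, "fingers": 0.03}, {"rx": 0, "ry": 0, "rz": 0, "dx": 0.0232, "dy": -0.0172, "dz": -0.01, "fingers": 0.03}])

```text
time_s: 44.5
position: [0.4154, 0.2579, 0.3056]
tool_rot: [[0.072, 0.997, 0.001], [0.997, -0.072, 0.0], [0.0, 0.001, -1.0]]
ft_force: [-0.4, -0.1, -0.4]
grip_width: 0.0303
gripper_force: 0.0
```

arm_command(deltas=[{"rx": 0, "ry": 0, "rz": -0.141, "dx": 0, "dy": 0, "dz": 0, "fingers": 0.03}, {"rx": 0, "ry": 0, "rz": -0.141, "dx": 0, "dy": 0, "dz": 0, "fingers": 0.03}, {"rx": 0, "ry": 0, "rz": -0.141, "dx": 0, "dy": 0, "dz": 0, "fingers": 0.03}, {"rx": 0, "ry": 0, "rz": -0.141, "dx": 0, "dy": 0, "dz": 0, "fingers": 0.03}, {"rx": 0, "ry": 0, "rz": -0.141, "dx": 0, "dy": 0, "dz": 0, "fingers": 0.03}, {"rx": 0, "ry": 0, "rz": -0.141, "dx": 0, "dy": 0, "dz": 0, "fingers": 0.03}, {"rx": 0, "ry": 0, "rz": -0.141, "dx": 0, "dy": 0, "dz": 0, "fingers": 0.03}, {"rx": 0, "ry": 0, "rz": -0.141, "dx": 0, "dy": 0, "dz": 0, "fingers": 0.03}, {"rx": 0, "ry": 0, "rz": -0.141, "dx": 0, "dy": 0, "dz": 0, "fingers": 0.03}, {"rx": 0, "ry": 0, "rz": 0, "dx": 0, "dy": 0, "dz": 0, "fingers": 0.03}])

```text
time_s: 45.5
position: [0.4162, 0.257, 0.3051]
tool_rot: [[-0.931, 0.364, 0.001], [0.364, 0.931, 0.0], [-0.001, 0.001, -1.0]]
ft_force: [-0.0, 0.1, -0.7]
grip_width: 0.0298
gripper_force: 0.0
```

```bash
python3 f2.py z s
```

```text
z [0.4163, 0.2578, 68.9, 0.973] pose [0.4162 0.257  0.3051] 68.7 tool d [0.0002 0.0008] rz -0.004
s [0.4265, 0.3176, -56.1, 0.973] pose [0.4162 0.257  0.3051] 68.7 tool d [0.0125 0.0602] rz 2.177
```

arm_command(deltas=[{"rx": 0, "ry": 0, "rz": -0.004, "dx": 0.0002, "dy": 0.0008, "dz": 0.028, "fingers": 0.03}, {"rx": 0, "ry": 0, "rz": 0, "dx": 0, "dy": 0, "dz": 0.028, "fingers": 0.03}, {"rx": 0, "ry": 0, "rz": 0, "dx": 0, "dy": 0, "dz": 0.028, "fingers": 0.03}, {"rx": 0, "ry": 0, "rz": 0, "dx": 0, "dy": 0, "dz": 0.028, "fingers": 0.03}, {"rx": 0, "ry": 0, "rz": 0, "dx": 0, "dy": 0, "dz": 0.028, "fingers": 0.03}, {"rx": 0, "ry": 0, "rz": 0, "dx": 0, "dy": 0, "dz": 0.028, "fingers": 0.03}, {"rx": 0, "ry": 0, "rz": 0, "dx": 0, "dy": 0, "dz": 0.028, "fingers": 0.03}, {"rx": 0, "ry": 0, "rz": 0, "dx": 0, "dy": 0, "dz": 0.028, "fingers": 0.03}, {"rx": 0, "ry": 0, "rz": 0, "dx": 0, "dy": 0, "dz": 0.011, "fingers": 0.03}, {"rx": 0, "ry": 0, "rz": 0, "dx": 0, "dy": 0, "dz": 0.008, "fingers": 0.03}, {"rx": 0, "ry": 0, "rz": 0, "dx": 0, "dy": 0, "dz": 0.005, "fingers": 0.03}, {"rx": 0, "ry": 0, "rz": 0, "dx": 0, "dy": 0, "dz": 0, "fingers": 0.03}])

```text
time_s: 46.75
position: [0.4168, 0.258, 0.0566]
tool_rot: [[-0.932, 0.362, 0.001], [0.362, 0.932, 0.0], [-0.0, 0.0, -1.0]]
ft_force: [-0.3, 0.3, 0.2]
grip_width: 0.0301
gripper_force: 0.0
```

arm_command(deltas=[{"rx": 0, "ry": 0, "rz": 0, "dx": 0, "dy": 0, "dz": 0, "fingers": 0}, {"rx": 0, "ry": 0, "rz": 0, "dx": 0, "dy": 0, "dz": 0, "fingers": 0}, {"rx": 0, "ry": 0, "rz": 0, "dx": 0, "dy": 0, "dz": 0, "fingers": 0}, {"rx": 0, "ry": 0, "rz": 0, "dx": 0, "dy": 0, "dz": 0, "fingers": 0}, {"rx": 0, "ry": 0, "rz": 0, "dx": 0, "dy": 0, "dz": 0, "fingers": 0}], squeeze=30)

```text
time_s: 47.25
position: [0.4171, 0.2581, 0.0572]
tool_rot: [[-0.932, 0.361, 0.002], [0.361, 0.932, 0.001], [-0.001, 0.001, -1.0]]
ft_force: [-1.4, 0.4, 6.8]
grip_width: 0.0115
gripper_force: 32.2
```

arm_command(deltas=[{"rx": 0, "ry": 0, "rz": 0, "dx": 0, "dy": 0, "dz": -0.014, "fingers": 0}, {"rx": 0, "ry": 0, "rz": 0, "dx": 0, "dy": 0, "dz": -0.026, "fingers": 0}, {"rx": 0, "ry": 0, "rz": 0, "dx": 0, "dy": 0, "dz": -0.026, "fingers": 0}, {"rx": 0, "ry": 0, "rz": 0, "dx": 0, "dy": 0, "dz": -0.026, "fingers": 0}, {"rx": 0, "ry": 0, "rz": 0, "dx": 0, "dy": 0, "dz": -0.026, "fingers": 0}, {"rx": 0, "ry": 0, "rz": 0, "dx": 0, "dy": 0, "dz": -0.024, "fingers": 0}])

```text
time_s: 47.85
position: [0.4164, 0.2579, 0.1997]
tool_rot: [[-0.932, 0.361, 0.0], [0.361, 0.932, 0.0], [-0.0, 0.0, -1.0]]
ft_force: [0.2, 0.3, -0.6]
grip_width: 0.0111
gripper_force: 31.4
```

arm_command(deltas=[{"rx": 0, "ry": 0, "rz": 0, "dx": -0.018, "dy": -0.0188, "dz": 0, "fingers": 0}, {"rx": 0, "ry": 0, "rz": 0, "dx": -0.018, "dy": -0.0188, "dz": 0, "fingers": 0}, {"rx": 0, "ry": 0, "rz": 0, "dx": -0.018, "dy": -0.0188, "dz": 0, "fingers": 0}, {"rx": 0, "ry": 0, "rz": 0, "dx": -0.018, "dy": -0.0188, "dz": 0, "fingers": 0}, {"rx": 0, "ry": 0, "rz": 0, "dx": -0.018, "dy": -0.0188, "dz": 0, "fingers": 0}, {"rx": 0, "ry": 0, "rz": 0, "dx": -0.018, "dy": -0.0188, "dz": 0, "fingers": 0}, {"rx": 0, "ry": 0, "rz": 0, "dx": -0.018, "dy": -0.0188, "dz": 0, "fingers": 0}, {"rx": 0, "ry": 0, "rz": 0, "dx": -0.018, "dy": -0.0188, "dz": 0, "fingers": 0}, {"rx": 0, "ry": 0, "rz": 0, "dx": -0.018, "dy": -0.0188, "dz": 0, "fingers": 0}, {"rx": 0, "ry": 0, "rz": 0, "dx": -0.018, "dy": -0.0188, "dz": 0, "fingers": 0}, {"rx": 0, "ry": 0, "rz": 0, "dx": -0.018, "dy": -0.0188, "dz": 0, "fingers": 0}, {"rx": 0, "ry": 0, "rz": 0, "dx": -0.018, "dy": -0.0188, "dz": 0, "fingers": 0}])

```text
time_s: 49.05
position: [0.5366, -0.0315, 0.1984]
tool_rot: [[-0.932, 0.362, -0.0], [0.362, 0.932, 0.0], [0.0, 0.0, -1.0]]
ft_force: [0.3, 0.9, -1.0]
grip_width: 0.0112
gripper_force: 31.4
```

arm_command(deltas=[{"rx": 0, "ry": 0, "rz": 0.141, "dx": 0, "dy": 0, "dz": 0, "fingers": 0}, {"rx": 0, "ry": 0, "rz": 0.141, "dx": 0, "dy": 0, "dz": 0, "fingers": 0}, {"rx": 0, "ry": 0, "rz": 0.141, "dx": 0, "dy": 0, "dz": 0, "fingers": 0}, {"rx": 0, "ry": 0, "rz": 0.141, "dx": 0, "dy": 0, "dz": 0, "fingers": 0}, {"rx": 0, "ry": 0, "rz": 0.141, "dx": 0, "dy": 0, "dz": 0, "fingers": 0}, {"rx": 0, "ry": 0, "rz": 0.141, "dx": 0, "dy": 0, "dz": 0, "fingers": 0}, {"rx": 0, "ry": 0, "rz": 0.141, "dx": 0, "dy": 0, "dz": 0, "fingers": 0}, {"rx": 0, "ry": 0, "rz": 0.141, "dx": 0, "dy": 0, "dz": 0, "fingers": 0}, {"rx": 0, "ry": 0, "rz": 0.141, "dx": 0, "dy": 0, "dz": 0, "fingers": 0}, {"rx": 0, "ry": 0, "rz": 0, "dx": 0, "dy": 0, "dz": 0, "fingers": 0}, {"rx": 0, "ry": 0, "rz": 0, "dx": 0, "dy": 0, "dz": 0, "fingers": 0}])

```text
time_s: 50.15
position: [0.5363, -0.0305, 0.1984]
tool_rot: [[0.064, 0.998, -0.0], [0.998, -0.064, -0.0], [-0.0, -0.0, -1.0]]
ft_force: [-0.2, -0.4, -0.1]
grip_width: 0.0112
gripper_force: 31.4
```

```bash
python3 f3.py z
```

```text
[ 0.5363 -0.0305  0.1984] tool d [-0.0004  0.0011] yaw -3.68 rz 0.004 0.011220506285242722
```

arm_command(deltas=[{"rx": 0, "ry": 0, "rz": 0.004, "dx": -0.0004, "dy": 0.0011, "dz": 0.025, "fingers": 0}, {"rx": 0, "ry": 0, "rz": 0, "dx": 0, "dy": 0, "dz": 0.025, "fingers": 0}, {"rx": 0, "ry": 0, "rz": 0, "dx": 0, "dy": 0, "dz": 0.025, "fingers": 0}, {"rx": 0, "ry": 0, "rz": 0, "dx": 0, "dy": 0, "dz": 0.025, "fingers": 0}, {"rx": 0, "ry": 0, "rz": 0, "dx": 0, "dy": 0, "dz": 0.025, "fingers": 0}, {"rx": 0, "ry": 0, "rz": 0, "dx": 0, "dy": 0, "dz": 0.02, "fingers": 0}, {"rx": 0, "ry": 0, "rz": 0, "dx": 0, "dy": 0, "dz": 0.01, "fingers": 0}, {"rx": 0, "ry": 0, "rz": 0, "dx": 0, "dy": 0, "dz": 0, "fingers": 0}])

```text
time_s: 50.95
position: [0.537, -0.0309, 0.0425]
tool_rot: [[0.07, 0.998, -0.002], [0.998, -0.07, 0.001], [0.0, -0.002, -1.0]]
ft_force: [0.4, -0.0, -0.4]
grip_width: 0.0109
gripper_force: 31.4
```

arm_command(deltas=[{"rx": 0, "ry": 0, "rz": 0, "dx": 0, "dy": 0, "dz": 0.004, "fingers": 0}, {"rx": 0, "ry": 0, "rz": 0, "dx": 0, "dy": 0, "dz": 0.003, "fingers": 0}, {"rx": 0, "ry": 0, "rz": 0, "dx": 0, "dy": 0, "dz": 0, "fingers": 0}])

```text
time_s: 51.25
position: [0.5376, -0.031, 0.0366]
tool_rot: [[0.072, 0.997, 0.001], [0.997, -0.072, -0.0], [-0.0, 0.001, -1.0]]
ft_force: [-0.6, 0.2, -0.0]
grip_width: 0.0112
gripper_force: 31.4
```

arm_command(deltas=[{"rx": 0, "ry": 0, "rz": 0, "dx": 0, "dy": 0, "dz": 0.004, "fingers": 0}, {"rx": 0, "ry": 0, "rz": 0, "dx": 0, "dy": 0, "dz": 0.004, "fingers": 0}, {"rx": 0, "ry": 0, "rz": 0, "dx": 0, "dy": 0, "dz": 0, "fingers": 0}])

```text
time_s: 51.55
position: [0.5372, -0.0309, 0.0278]
tool_rot: [[0.072, 0.997, -0.001], [0.997, -0.072, 0.0], [0.0, -0.001, -1.0]]
ft_force: [-0.4, -0.1, -0.5]
grip_width: 0.0112
gripper_force: 31.4
```

arm_command(deltas=[{"rx": 0, "ry": 0, "rz": 0, "dx": 0, "dy": 0, "dz": 0.004, "fingers": 0}, {"rx": 0, "ry": 0, "rz": 0, "dx": 0, "dy": 0, "dz": 0, "fingers": 0}, {"rx": 0, "ry": 0, "rz": 0, "dx": 0, "dy": 0, "dz": 0, "fingers": 0.03}, {"rx": 0, "ry": 0, "rz": 0, "dx": 0, "dy": 0, "dz": 0, "fingers": 0.03}, {"rx": 0, "ry": 0, "rz": 0, "dx": 0, "dy": 0, "dz": 0, "fingers": 0.03}, {"rx": 0, "ry": 0, "rz": 0, "dx": 0, "dy": 0, "dz": -0.01, "fingers": 0.03}, {"rx": 0, "ry": 0, "rz": 0, "dx": 0, "dy": 0, "dz": -0.03, "fingers": 0.03}, {"rx": 0, "ry": 0, "rz": 0, "dx": 0, "dy": 0, "dz": -0.03, "fingers": 0.03}, {"rx": 0, "ry": 0, "rz": 0, "dx": 0, "dy": 0, "dz": -0.03, "fingers": 0.03}, {"rx": 0, "ry": 0, "rz": 0, "dx": 0, "dy": 0, "dz": -0.03, "fingers": 0.03}, {"rx": 0, "ry": 0, "rz": 0, "dx": 0, "dy": 0, "dz": -0.03, "fingers": 0.03}])

```text
time_s: 52.65
position: [0.5372, -0.0309, 0.1865]
tool_rot: [[0.072, 0.997, 0.001], [0.997, -0.072, -0.0], [-0.0, 0.001, -1.0]]
ft_force: [0.6, -0.5, -0.3]
grip_width: 0.0299
gripper_force: 0.0
```

arm_command(deltas=[{"rx": 0, "ry": 0, "rz": 0, "dx": 0.0283, "dy": -0.0113, "dz": -0.01, "fingers": 0.03}, {"rx": 0, "ry": 0, "rz": 0, "dx": 0.0283, "dy": -0.0113, "dz": -0.01, "fingers": 0.03}, {"rx": 0, "ry": 0, "rz": 0, "dx": 0.0283, "dy": -0.0113, "dz": -0.01, "fingers": 0.03}, {"rx": 0, "ry": 0, "rz": 0, "dx": 0.0283, "dy": -0.0113, "dz": -0.01, "fingers": 0.03}, {"rx": 0, "ry": 0, "rz": 0, "dx": 0.0283, "dy": -0.0113, "dz": -0.01, "fingers": 0.03}, {"rx": 0, "ry": 0, "rz": 0, "dx": 0.0283, "dy": -0.0113, "dz": -0.01, "fingers": 0.03}, {"rx": 0, "ry": 0, "rz": 0, "dx": 0.0283, "dy": -0.0113, "dz": -0.01, "fingers": 0.03}, {"rx": 0, "ry": 0, "rz": 0, "dx": 0.0283, "dy": -0.0113, "dz": -0.01, "fingers": 0.03}, {"rx": 0, "ry": 0, "rz": 0, "dx": 0.0283, "dy": -0.0113, "dz": -0.01, "fingers": 0.03}, {"rx": 0, "ry": 0, "rz": 0, "dx": 0.0283, "dy": -0.0113, "dz": -0.01, "fingers": 0.03}, {"rx": 0, "ry": 0, "rz": 0, "dx": 0.0283, "dy": -0.0113, "dz": -0.01, "fingers": 0.03}, {"rx": 0, "ry": 0, "rz": 0, "dx": 0.0283, "dy": -0.0113, "dz": -0.01, "fingers": 0.03}])

```text
time_s: 53.85
position: [0.4258, 0.3185, 0.3056]
tool_rot: [[0.072, 0.997, 0.001], [0.997, -0.072, 0.0], [0.0, 0.001, -1.0]]
ft_force: [0.2, -0.4, 0.1]
grip_width: 0.0302
gripper_force: 0.0
```

arm_command(deltas=[{"rx": 0, "ry": 0, "rz": 0.1294, "dx": 0, "dy": 0, "dz": 0, "fingers": 0.03}, {"rx": 0, "ry": 0, "rz": 0.1294, "dx": 0, "dy": 0, "dz": 0, "fingers": 0.03}, {"rx": 0, "ry": 0, "rz": 0.1294, "dx": 0, "dy": 0, "dz": 0, "fingers": 0.03}, {"rx": 0, "ry": 0, "rz": 0.1294, "dx": 0, "dy": 0, "dz": 0, "fingers": 0.03}, {"rx": 0, "ry": 0, "rz": 0.1294, "dx": 0, "dy": 0, "dz": 0, "fingers": 0.03}, {"rx": 0, "ry": 0, "rz": 0.1294, "dx": 0, "dy": 0, "dz": 0, "fingers": 0.03}, {"rx": 0, "ry": 0, "rz": 0.1294, "dx": 0, "dy": 0, "dz": 0, "fingers": 0.03}, {"rx": 0, "ry": 0, "rz": 0, "dx": 0, "dy": 0, "dz": 0, "fingers": 0.03}, {"rx": 0, "ry": 0, "rz": 0, "dx": 0, "dy": 0, "dz": 0, "fingers": 0.03}])

```text
time_s: 54.75
position: [0.4265, 0.3174, 0.3048]
tool_rot: [[0.827, 0.562, 0.0], [0.562, -0.827, 0.0], [0.0, 0.0, -1.0]]
ft_force: [1.2, -0.4, 1.1]
grip_width: 0.0301
gripper_force: 0.0
```

```bash
python3 f2.py s
```

```text
s [0.426, 0.3172, -55.9, 0.964] pose [0.4265 0.3174 0.3048] -55.8 tool d [-0.0005 -0.0001] rz 0.001
```

arm_command(deltas=[{"rx": 0, "ry": 0, "rz": 0.001, "dx": -0.0003, "dy": 0, "dz": 0.028, "fingers": 0.03}, {"rx": 0, "ry": 0, "rz": 0, "dx": 0, "dy": 0, "dz": 0.028, "fingers": 0.03}, {"rx": 0, "ry": 0, "rz": 0, "dx": 0, "dy": 0, "dz": 0.028, "fingers": 0.03}, {"rx": 0, "ry": 0, "rz": 0, "dx": 0, "dy": 0, "dz": 0.028, "fingers": 0.03}, {"rx": 0, "ry": 0, "rz": 0, "dx": 0, "dy": 0, "dz": 0.028, "fingers": 0.03}, {"rx": 0, "ry": 0, "rz": 0, "dx": 0, "dy": 0, "dz": 0.028, "fingers": 0.03}, {"rx": 0, "ry": 0, "rz": 0, "dx": 0, "dy": 0, "dz": 0.028, "fingers": 0.03}, {"rx": 0, "ry": 0, "rz": 0, "dx": 0, "dy": 0, "dz": 0.028, "fingers": 0.03}, {"rx": 0, "ry": 0, "rz": 0, "dx": 0, "dy": 0, "dz": 0.011, "fingers": 0.03}, {"rx": 0, "ry": 0, "rz": 0, "dx": 0, "dy": 0, "dz": 0.008, "fingers": 0.03}, {"rx": 0, "ry": 0, "rz": 0, "dx": 0, "dy": 0, "dz": 0.005, "fingers": 0.03}, {"rx": 0, "ry": 0, "rz": 0, "dx": 0, "dy": 0, "dz": 0, "fingers": 0.03}])

```text
time_s: 56.0
position: [0.4266, 0.3174, 0.0566]
tool_rot: [[0.83, 0.558, 0.0], [0.558, -0.83, 0.0], [0.001, 0.0, -1.0]]
ft_force: [0.6, -0.4, 0.1]
grip_width: 0.03
gripper_force: 0.0
```

arm_command(deltas=[{"rx": 0, "ry": 0, "rz": 0, "dx": 0, "dy": 0, "dz": 0, "fingers": 0}, {"rx": 0, "ry": 0, "rz": 0, "dx": 0, "dy": 0, "dz": 0, "fingers": 0}, {"rx": 0, "ry": 0, "rz": 0, "dx": 0, "dy": 0, "dz": 0, "fingers": 0}, {"rx": 0, "ry": 0, "rz": 0, "dx": 0, "dy": 0, "dz": 0, "fingers": 0}, {"rx": 0, "ry": 0, "rz": 0, "dx": 0, "dy": 0, "dz": 0, "fingers": 0}], squeeze=30)

```text
time_s: 56.5
position: [0.4269, 0.3176, 0.0572]
tool_rot: [[0.83, 0.558, 0.002], [0.558, -0.83, 0.001], [0.002, 0.0, -1.0]]
ft_force: [-0.9, 0.4, 6.1]
grip_width: 0.0112
gripper_force: 32.5
```

arm_command(deltas=[{"rx": 0, "ry": 0, "rz": 0, "dx": 0, "dy": 0, "dz": -0.014, "fingers": 0}, {"rx": 0, "ry": 0, "rz": 0, "dx": 0, "dy": 0, "dz": -0.026, "fingers": 0}, {"rx": 0, "ry": 0, "rz": 0, "dx": 0, "dy": 0, "dz": -0.026, "fingers": 0}, {"rx": 0, "ry": 0, "rz": 0, "dx": 0, "dy": 0, "dz": -0.026, "fingers": 0}, {"rx": 0, "ry": 0, "rz": 0, "dx": 0, "dy": 0, "dz": -0.026, "fingers": 0}, {"rx": 0, "ry": 0, "rz": 0, "dx": 0, "dy": 0, "dz": -0.024, "fingers": 0}])

```text
time_s: 57.1
position: [0.4262, 0.3173, 0.1997]
tool_rot: [[0.83, 0.558, 0.0], [0.558, -0.83, 0.0], [0.0, 0.0, -1.0]]
ft_force: [0.4, 0.6, -1.4]
grip_width: 0.0112
gripper_force: 31.7
```

arm_command(deltas=[{"rx": 0, "ry": 0, "rz": 0, "dx": -0.0017, "dy": 0.0293, "dz": 0, "fingers": 0}, {"rx": 0, "ry": 0, "rz": 0, "dx": -0.0017, "dy": 0.0293, "dz": 0, "fingers": 0}, {"rx": 0, "ry": 0, "rz": 0, "dx": -0.0017, "dy": 0.0293, "dz": 0, "fingers": 0}, {"rx": 0, "ry": 0, "rz": 0, "dx": -0.0017, "dy": 0.0293, "dz": 0, "fingers": 0}, {"rx": 0, "ry": 0, "rz": 0, "dx": -0.0017, "dy": 0.0293, "dz": 0, "fingers": 0}, {"rx": 0, "ry": 0, "rz": 0, "dx": -0.0017, "dy": 0.0293, "dz": 0, "fingers": 0}, {"rx": 0, "ry": 0, "rz": 0, "dx": -0.0017, "dy": 0.0293, "dz": 0, "fingers": 0}, {"rx": 0, "ry": 0, "rz": 0, "dx": -0.0017, "dy": 0.0293, "dz": 0, "fingers": 0}, {"rx": 0, "ry": 0, "rz": 0, "dx": -0.0017, "dy": 0.0293, "dz": 0, "fingers": 0}, {"rx": 0, "ry": 0, "rz": 0, "dx": -0.0017, "dy": 0.0293, "dz": 0, "fingers": 0}, {"rx": 0, "ry": 0, "rz": 0, "dx": -0.0017, "dy": 0.0293, "dz": 0, "fingers": 0}, {"rx": 0, "ry": 0, "rz": 0, "dx": -0.0017, "dy": 0.0293, "dz": 0, "fingers": 0}])

```text
time_s: 58.3
position: [0.606, 0.0131, 0.1983]
tool_rot: [[0.83, 0.558, -0.0], [0.558, -0.83, 0.0], [-0.0, -0.0, -1.0]]
ft_force: [0.1, 0.6, -1.4]
grip_width: 0.0115
gripper_force: 31.7
```

arm_command(deltas=[{"rx": 0, "ry": 0, "rz": -0.13, "dx": 0, "dy": 0, "dz": 0, "fingers": 0}, {"rx": 0, "ry": 0, "rz": -0.13, "dx": 0, "dy": 0, "dz": 0, "fingers": 0}, {"rx": 0, "ry": 0, "rz": -0.13, "dx": 0, "dy": 0, "dz": 0, "fingers": 0}, {"rx": 0, "ry": 0, "rz": -0.13, "dx": 0, "dy": 0, "dz": 0, "fingers": 0}, {"rx": 0, "ry": 0, "rz": -0.13, "dx": 0, "dy": 0, "dz": 0, "fingers": 0}, {"rx": 0, "ry": 0, "rz": -0.13, "dx": 0, "dy": 0, "dz": 0, "fingers": 0}, {"rx": 0, "ry": 0, "rz": -0.13, "dx": 0, "dy": 0, "dz": 0, "fingers": 0}, {"rx": 0, "ry": 0, "rz": 0, "dx": 0, "dy": 0, "dz": 0, "fingers": 0}, {"rx": 0, "ry": 0, "rz": 0, "dx": 0, "dy": 0, "dz": 0, "fingers": 0}])

```text
time_s: 59.2
position: [0.6056, 0.0142, 0.1983]
tool_rot: [[0.072, 0.997, -0.0], [0.997, -0.072, 0.0], [0.0, -0.0, -1.0]]
ft_force: [0.4, 0.1, -0.8]
grip_width: 0.0107
gripper_force: 31.7
```

```bash
python3 f3.py s
```

```text
[0.6056 0.0142 0.1983] tool d [ 0.0002 -0.    ] yaw -4.14 rz -0.004 0.01067916530313558
```

arm_command(deltas=[{"rx": 0, "ry": 0, "rz": -0.004, "dx": 0.0002, "dy": 0, "dz": 0.025, "fingers": 0}, {"rx": 0, "ry": 0, "rz": 0, "dx": 0, "dy": 0, "dz": 0.025, "fingers": 0}, {"rx": 0, "ry": 0, "rz": 0, "dx": 0, "dy": 0, "dz": 0.025, "fingers": 0}, {"rx": 0, "ry": 0, "rz": 0, "dx": 0, "dy": 0, "dz": 0.025, "fingers": 0}, {"rx": 0, "ry": 0, "rz": 0, "dx": 0, "dy": 0, "dz": 0.025, "fingers": 0}, {"rx": 0, "ry": 0, "rz": 0, "dx": 0, "dy": 0, "dz": 0.02, "fingers": 0}, {"rx": 0, "ry": 0, "rz": 0, "dx": 0, "dy": 0, "dz": 0.01, "fingers": 0}, {"rx": 0, "ry": 0, "rz": 0, "dx": 0, "dy": 0, "dz": 0, "fingers": 0}])

```text
time_s: 60.0
position: [0.6052, 0.0144, 0.0423]
tool_rot: [[0.066, 0.998, -0.002], [0.998, -0.066, 0.0], [0.0, -0.002, -1.0]]
ft_force: [1.0, -0.1, -1.3]
grip_width: 0.0111
gripper_force: 31.7
```

arm_command(deltas=[{"rx": 0, "ry": 0, "rz": 0, "dx": 0, "dy": 0, "dz": 0.004, "fingers": 0}, {"rx": 0, "ry": 0, "rz": 0, "dx": 0, "dy": 0, "dz": 0.003, "fingers": 0}, {"rx": 0, "ry": 0, "rz": 0, "dx": 0, "dy": 0, "dz": 0, "fingers": 0}])

```text
time_s: 60.3
position: [0.6058, 0.0144, 0.0366]
tool_rot: [[0.065, 0.998, 0.001], [0.998, -0.065, -0.0], [-0.0, 0.001, -1.0]]
ft_force: [1.2, -0.7, 0.5]
grip_width: 0.0107
gripper_force: 31.7
```

arm_command(deltas=[{"rx": 0, "ry": 0, "rz": 0, "dx": 0, "dy": 0, "dz": 0.004, "fingers": 0}, {"rx": 0, "ry": 0, "rz": 0, "dx": 0, "dy": 0, "dz": 0.004, "fingers": 0}, {"rx": 0, "ry": 0, "rz": 0, "dx": 0, "dy": 0, "dz": 0, "fingers": 0}])

```text
time_s: 60.6
position: [0.6054, 0.0144, 0.0278]
tool_rot: [[0.065, 0.998, -0.001], [0.998, -0.065, 0.0], [0.0, -0.001, -1.0]]
ft_force: [-0.5, 0.4, -0.9]
grip_width: 0.0112
gripper_force: 31.7
```

arm_command(deltas=[{"rx": 0, "ry": 0, "rz": 0, "dx": 0, "dy": 0, "dz": 0.004, "fingers": 0}, {"rx": 0, "ry": 0, "rz": 0, "dx": 0, "dy": 0, "dz": 0, "fingers": 0}, {"rx": 0, "ry": 0, "rz": 0, "dx": 0, "dy": 0, "dz": 0, "fingers": 0.03}, {"rx": 0, "ry": 0, "rz": 0, "dx": 0, "dy": 0, "dz": 0, "fingers": 0.03}, {"rx": 0, "ry": 0, "rz": 0, "dx": 0, "dy": 0, "dz": 0, "fingers": 0.03}, {"rx": 0, "ry": 0, "rz": 0, "dx": 0, "dy": 0, "dz": -0.01, "fingers": 0.03}, {"rx": 0, "ry": 0, "rz": 0, "dx": 0, "dy": 0, "dz": -0.03, "fingers": 0.03}, {"rx": 0, "ry": 0, "rz": 0, "dx": 0, "dy": 0, "dz": -0.03, "fingers": 0.03}, {"rx": 0, "ry": 0, "rz": 0, "dx": 0, "dy": 0, "dz": -0.03, "fingers": 0.03}, {"rx": 0, "ry": 0, "rz": 0, "dx": 0, "dy": 0, "dz": -0.03, "fingers": 0.03}, {"rx": 0, "ry": 0, "rz": 0, "dx": 0, "dy": 0, "dz": -0.03, "fingers": 0.03}])

```text
time_s: 61.7
position: [0.6055, 0.0145, 0.1866]
tool_rot: [[0.065, 0.998, 0.001], [0.998, -0.065, -0.0], [-0.0, 0.001, -1.0]]
ft_force: [0.4, 0.3, 0.5]
grip_width: 0.0303
gripper_force: 0.0
```

arm_command(deltas=[{"rx": 0, "ry": 0, "rz": 0, "dx": -0.0232, "dy": -0.0062, "dz": -0.01, "fingers": 0.05}, {"rx": 0, "ry": 0, "rz": 0, "dx": -0.0232, "dy": -0.0062, "dz": -0.01, "fingers": 0.05}, {"rx": 0, "ry": 0, "rz": 0, "dx": -0.0232, "dy": -0.0062, "dz": -0.01, "fingers": 0.05}, {"rx": 0, "ry": 0, "rz": 0, "dx": -0.0232, "dy": -0.0062, "dz": -0.01, "fingers": 0.05}, {"rx": 0, "ry": 0, "rz": 0, "dx": -0.0232, "dy": -0.0062, "dz": -0.01, "fingers": 0.05}, {"rx": 0, "ry": 0, "rz": 0, "dx": -0.0232, "dy": -0.0062, "dz": -0.01, "fingers": 0.05}, {"rx": 0, "ry": 0, "rz": 0, "dx": -0.0232, "dy": -0.0062, "dz": -0.01, "fingers": 0.05}, {"rx": 0, "ry": 0, "rz": 0, "dx": -0.0232, "dy": -0.0062, "dz": -0.01, "fingers": 0.05}, {"rx": 0, "ry": 0, "rz": 0, "dx": -0.0232, "dy": -0.0062, "dz": -0.01, "fingers": 0.05}, {"rx": 0, "ry": 0, "rz": 0, "dx": -0.0232, "dy": -0.0062, "dz": -0.01, "fingers": 0.05}, {"rx": 0, "ry": 0, "rz": 0, "dx": -0.0232, "dy": -0.0062, "dz": -0.01, "fingers": 0.05}, {"rx": 0, "ry": 0, "rz": 0, "dx": -0.0232, "dy": -0.0062, "dz": -0.01, "fingers": 0.05}])

```text
time_s: 62.9
position: [0.5128, -0.2593, 0.3057]
tool_rot: [[0.065, 0.998, 0.001], [0.998, -0.065, -0.001], [-0.001, 0.001, -1.0]]
ft_force: [0.5, 0.4, -0.2]
grip_width: 0.0498
gripper_force: 0.0
```

arm_command(deltas=[{"rx": 0, "ry": 0, "rz": -0.1357, "dx": 0, "dy": 0, "dz": 0, "fingers": 0.05}, {"rx": 0, "ry": 0, "rz": -0.1357, "dx": 0, "dy": 0, "dz": 0, "fingers": 0.05}, {"rx": 0, "ry": 0, "rz": -0.1357, "dx": 0, "dy": 0, "dz": 0, "fingers": 0.05}, {"rx": 0, "ry": 0, "rz": -0.1357, "dx": 0, "dy": 0, "dz": 0, "fingers": 0.05}, {"rx": 0, "ry": 0, "rz": -0.1357, "dx": 0, "dy": 0, "dz": 0, "fingers": 0.05}, {"rx": 0, "ry": 0, "rz": -0.1357, "dx": 0, "dy": 0, "dz": 0, "fingers": 0.05}, {"rx": 0, "ry": 0, "rz": -0.1357, "dx": 0, "dy": 0, "dz": 0, "fingers": 0.05}, {"rx": 0, "ry": 0, "rz": -0.1357, "dx": 0, "dy": 0, "dz": 0, "fingers": 0.05}, {"rx": 0, "ry": 0, "rz": -0.1357, "dx": 0, "dy": 0, "dz": 0, "fingers": 0.05}, {"rx": 0, "ry": 0, "rz": 0, "dx": 0, "dy": 0, "dz": 0, "fingers": 0.05}, {"rx": 0, "ry": 0, "rz": 0, "dx": 0, "dy": 0, "dz": 0, "fingers": 0.05}])

```text
time_s: 64.0
position: [0.5133, -0.2585, 0.3049]
tool_rot: [[-0.914, 0.406, 0.0], [0.406, 0.914, -0.0], [-0.001, -0.0, -1.0]]
ft_force: [-0.2, 0.0, 0.6]
grip_width: 0.0498
gripper_force: 0.0
```

Run:
```python
from h import *
pos,yaw,R=pose(); print(pos.round(4),yaw)
p=get("wrist"); a=get("top"); b=get("side")
for q,z in (("lid_grip",.075),("tap_grip",.079)):
    for l,pr in tip(q,p): print(q,l,pr,at_z(p,l,z).round(4))
c=p["color"].astype(int); bb,g,r=c[...,0],c[...,1],c[...,2]
m=np.zeros((480,640),bool); m[90:310,210:440]=1
print("tap",quad(p,m&(r-bb>60)&(r>120),.09)); print("grip",quad(p,m&(c.max(2)<60),.09))
im=np.zeros((600,800,3),np.uint8)
im[:384,:320]=cv2.resize(a["color"][160:280,230:330],(320,384),interpolation=cv2.INTER_CUBIC)
im[:320,320:640]=cv2.resize(b["color"][190:290,270:370],(320,320),interpolation=cv2.INTER_CUBIC)
im[384:,0:288]=cv2.resize(p["color"],(288,216))
im[330:600,330:690]=cv2.resize(a["color"][190:325,70:250],(360,270))
cv2.imwrite("pics/chk2.png",im); cv2.imwrite("pics/top_ch.png",a["color"])
# chamber rim fit from top view: bright rim outer edge at z=.092
g=cv2.cvtColor(a["color"],cv2.COLOR_BGR2GRAY)
from scipy.optimize import least_squares
c0=np.array([.452,.281]); pts=[]
for t in np.radians(np.arange(0,360,4)):
    rr=np.arange(.08,.125,.0005); v=[]
    for s in rr:
        u=proj(a,(c0[0]+s*np.cos(t),c0[1]+s*np.sin(t),.092)); v.append(cv2.getRectSubPix(g,(1,1),tuple(map(float,u)))[0,0])
    d=np.diff(cv2.GaussianBlur(np.array(v,np.float32),(1,9),0).ravel()); i=d.argmin()
    if d[i]<-2: pts.append(c0+rr[i]*np.array([np.cos(t),np.sin(t)]))
pts=np.array(pts)
f=least_squares(lambda v:np.hypot(*(pts-v[:2]).T)-v[2],[*c0,.107],loss="soft_l1",f_scale=.001)
print("rim",f.x.round(4),len(pts),np.median(abs(f.fun)))
```

```text
[ 0.5133 -0.2585  0.3049] 66.05887745028382
lid_grip [323.9, 204.5] 0.69 [ 0.5136 -0.2575  0.075 ]
tap_grip [389.9, 202.7] 0.59 [ 0.538  -0.1948  0.079 ]
tap [(0.5373, -0.195, 40.5, 11.7, -23.2)]
grip [(0.5089, -0.2564, 45.0, 13.9, -23.9), (0.636, -0.2347, 18.1, 12.5, -25.3), (0.5781, -0.3653, 18.2, 12.5, -22.9)]
rim [0.4526 0.2823 0.1066] 61 0.0002952713246288652
```

View pics/chk2.png

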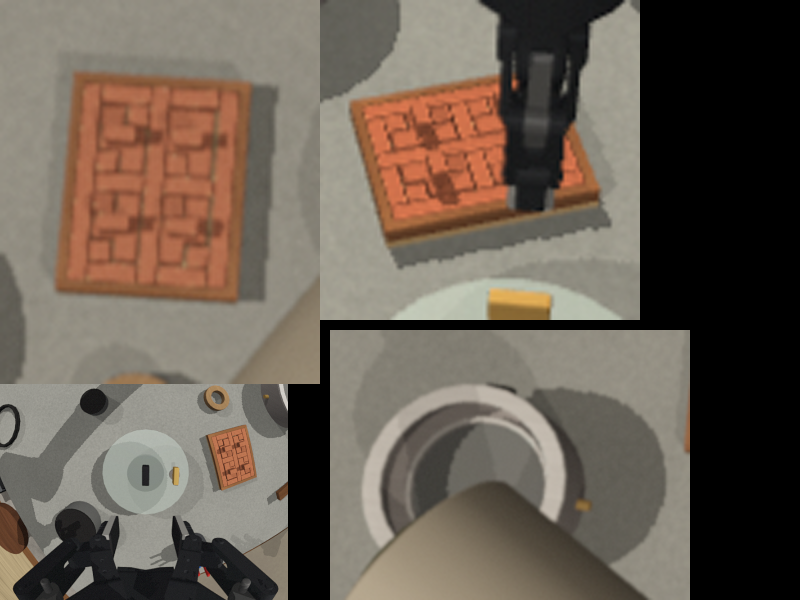

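All four openings are filled flush, the chamber is empty, and the lid on the stand shows its tap still across. Fetching the lid.

arm_command(deltas=[{"rx": 0, "ry": 0, "rz": 0, "dx": 0.001, "dy": 0.0003, "dz": 0.026, "fingers": 0.05}, {"rx": 0, "ry": 0, "rz": 0, "dx": 0, "dy": 0, "dz": 0.026, "fingers": 0.05}, {"rx": 0, "ry": 0, "rz": 0, "dx": 0, "dy": 0, "dz": 0.026, "fingers": 0.05}, {"rx": 0, "ry": 0, "rz": 0, "dx": 0, "dy": 0, "dz": 0.026, "fingers": 0.05}, {"rx": 0, "ry": 0, "rz": 0, "dx": 0, "dy": 0, "dz": 0.026, "fingers": 0.05}, {"rx": 0, "ry": 0, "rz": 0, "dx": 0, "dy": 0, "dz": 0.026, "fingers": 0.05}, {"rx": 0, "ry": 0, "rz": 0, "dx": 0, "dy": 0, "dz": 0.026, "fingers": 0.05}, {"rx": 0, "ry": 0, "rz": 0, "dx": 0, "dy": 0, "dz": 0.026, "fingers": 0.05}, {"rx": 0, "ry": 0, "rz": 0, "dx": 0, "dy": 0, "dz": 0.015, "fingers": 0.05}, {"rx": 0, "ry": 0, "rz": 0, "dx": 0, "dy": 0, "dz": 0.01, "fingers": 0.05}, {"rx": 0, "ry": 0, "rz": 0, "dx": 0, "dy": 0, "dz": 0.006, "fingers": 0.05}, {"rx": 0, "ry": 0, "rz": 0, "dx": 0, "dy": 0, "dz": 0, "fingers": 0.05}])

```text
time_s: 65.45
position: [0.5126, -0.2579, 0.0651]
tool_rot: [[-0.915, 0.403, -0.0], [0.403, 0.915, 0.0], [0.0, 0.0, -1.0]]
ft_force: [0.4, -0.2, -0.6]
grip_width: 0.0499
gripper_force: 0.0
```

arm_command(deltas=[{"rx": 0, "ry": 0, "rz": 0, "dx": 0, "dy": 0, "dz": 0, "fingers": 0}, {"rx": 0, "ry": 0, "rz": 0, "dx": 0, "dy": 0, "dz": 0, "fingers": 0}, {"rx": 0, "ry": 0, "rz": 0, "dx": 0, "dy": 0, "dz": 0, "fingers": 0}, {"rx": 0, "ry": 0, "rz": 0, "dx": 0, "dy": 0, "dz": 0, "fingers": 0}, {"rx": 0, "ry": 0, "rz": 0, "dx": 0, "dy": 0, "dz": 0, "fingers": 0}, {"rx": 0, "ry": 0, "rz": 0, "dx": 0, "dy": 0, "dz": 0, "fingers": 0}, {"rx": 0, "ry": 0, "rz": 0, "dx": 0, "dy": 0, "dz": 0, "fingers": 0}], squeeze=60)

```text
time_s: 66.15
position: [0.513, -0.2583, 0.0663]
tool_rot: [[-0.915, 0.403, 0.001], [0.403, 0.915, -0.001], [-0.002, -0.001, -1.0]]
ft_force: [-1.0, 0.5, 6.7]
grip_width: 0.0146
gripper_force: 59.8
```

arm_command(deltas=[{"rx": 0, "ry": 0, "rz": 0, "dx": 0, "dy": 0, "dz": -0.005, "fingers": 0}, {"rx": 0, "ry": 0, "rz": 0, "dx": 0, "dy": 0, "dz": -0.01, "fingers": 0}, {"rx": 0, "ry": 0, "rz": 0, "dx": 0, "dy": 0, "dz": -0.02, "fingers": 0}, {"rx": 0, "ry": 0, "rz": 0, "dx": 0, "dy": 0, "dz": -0.025, "fingers": 0}, {"rx": 0, "ry": 0, "rz": 0, "dx": 0, "dy": 0, "dz": -0.025, "fingers": 0}, {"rx": 0, "ry": 0, "rz": 0, "dx": 0, "dy": 0, "dz": -0.025, "fingers": 0}, {"rx": 0, "ry": 0, "rz": 0, "dx": 0, "dy": 0, "dz": -0.025, "fingers": 0}, {"rx": 0, "ry": 0, "rz": 0, "dx": 0, "dy": 0, "dz": -0.025, "fingers": 0}, {"rx": 0, "ry": 0, "rz": 0, "dx": 0, "dy": 0, "dz": -0.025, "fingers": 0}, {"rx": 0, "ry": 0, "rz": 0, "dx": 0, "dy": 0, "dz": -0.015, "fingers": 0}, {"rx": 0, "ry": 0, "rz": 0, "dx": 0, "dy": 0, "dz": -0.01, "fingers": 0}, {"rx": 0, "ry": 0, "rz": 0, "dx": 0, "dy": 0, "dz": 0, "fingers": 0}])

```text
time_s: 67.35
position: [0.5127, -0.258, 0.2765]
tool_rot: [[-0.915, 0.402, 0.001], [0.402, 0.915, -0.001], [-0.002, -0.0, -1.0]]
ft_force: [0.2, -0.2, -4.6]
grip_width: 0.0148
gripper_force: 58.8
```

arm_command(deltas=[{"rx": 0, "ry": 0, "rz": 0, "dx": 0.0114, "dy": 0.0196, "dz": 0, "fingers": 0}, {"rx": 0, "ry": 0, "rz": 0, "dx": 0.0114, "dy": 0.0196, "dz": 0, "fingers": 0}, {"rx": 0, "ry": 0, "rz": 0, "dx": 0.0114, "dy": 0.0196, "dz": 0, "fingers": 0}, {"rx": 0, "ry": 0, "rz": 0, "dx": 0.0114, "dy": 0.0196, "dz": 0, "fingers": 0}, {"rx": 0, "ry": 0, "rz": 0, "dx": 0.0114, "dy": 0.0196, "dz": 0, "fingers": 0}, {"rx": 0, "ry": 0, "rz": 0, "dx": 0.0114, "dy": 0.0196, "dz": 0, "fingers": 0}, {"rx": 0, "ry": 0, "rz": 0, "dx": 0.0114, "dy": 0.0196, "dz": 0, "fingers": 0}, {"rx": 0, "ry": 0, "rz": 0, "dx": 0.0114, "dy": 0.0196, "dz": 0, "fingers": 0}, {"rx": 0, "ry": 0, "rz": 0, "dx": 0.0114, "dy": 0.0196, "dz": 0, "fingers": 0}, {"rx": 0, "ry": 0, "rz": 0, "dx": 0.0114, "dy": 0.0196, "dz": 0, "fingers": 0}, {"rx": 0, "ry": 0, "rz": 0, "dx": 0.0114, "dy": 0.0196, "dz": 0, "fingers": 0}, {"rx": 0, "ry": 0, "rz": 0, "dx": 0.0114, "dy": 0.0196, "dz": 0, "fingers": 0}])

```text
time_s: 68.55
position: [0.4814, 0.0135, 0.2743]
tool_rot: [[-0.915, 0.403, -0.002], [0.403, 0.915, 0.001], [0.002, -0.0, -1.0]]
ft_force: [0.7, -0.6, -3.9]
grip_width: 0.0152
gripper_force: 58.9
```

arm_command(deltas=[{"rx": 0, "ry": 0, "rz": 0, "dx": 0.0114, "dy": 0.0196, "dz": 0, "fingers": 0}, {"rx": 0, "ry": 0, "rz": 0, "dx": 0.0114, "dy": 0.0196, "dz": 0, "fingers": 0}, {"rx": 0, "ry": 0, "rz": 0, "dx": 0.0114, "dy": 0.0196, "dz": 0, "fingers": 0}, {"rx": 0, "ry": 0, "rz": 0, "dx": 0.0114, "dy": 0.0196, "dz": 0, "fingers": 0}, {"rx": 0, "ry": 0, "rz": 0, "dx": 0.0114, "dy": 0.0196, "dz": 0, "fingers": 0}, {"rx": 0, "ry": 0, "rz": 0, "dx": 0.0114, "dy": 0.0196, "dz": 0, "fingers": 0}, {"rx": 0, "ry": 0, "rz": 0, "dx": 0.0114, "dy": 0.0196, "dz": 0, "fingers": 0}, {"rx": 0, "ry": 0, "rz": 0, "dx": 0.0114, "dy": 0.0196, "dz": 0, "fingers": 0}, {"rx": 0, "ry": 0, "rz": 0, "dx": 0.0114, "dy": 0.0196, "dz": 0, "fingers": 0}, {"rx": 0, "ry": 0, "rz": 0, "dx": 0.0114, "dy": 0.0196, "dz": 0, "fingers": 0}, {"rx": 0, "ry": 0, "rz": 0, "dx": 0.0114, "dy": 0.0196, "dz": 0, "fingers": 0}, {"rx": 0, "ry": 0, "rz": 0, "dx": 0.0114, "dy": 0.0196, "dz": 0, "fingers": 0}])

```text
time_s: 69.75
position: [0.4509, 0.2836, 0.2742]
tool_rot: [[-0.915, 0.403, -0.002], [0.403, 0.915, -0.001], [0.002, -0.002, -1.0]]
ft_force: [-1.1, -0.1, -4.0]
grip_width: 0.0148
gripper_force: 58.9
```

arm_command(deltas=[{"rx": 0, "ry": 0, "rz": 0, "dx": 0, "dy": 0, "dz": 0, "fingers": 0}, {"rx": 0, "ry": 0, "rz": 0, "dx": 0, "dy": 0, "dz": 0, "fingers": 0}])

```text
time_s: 69.95
position: [0.4511, 0.2828, 0.2743]
tool_rot: [[-0.916, 0.402, -0.002], [0.402, 0.916, -0.001], [0.001, -0.002, -1.0]]
ft_force: [0.6, 0.2, -4.9]
grip_width: 0.0146
gripper_force: 59.2
```

arm_command(deltas=[{"rx": 0, "ry": 0, "rz": 0, "dx": -0.0019, "dy": 0.0003, "dz": 0.022, "fingers": 0}, {"rx": 0, "ry": 0, "rz": 0, "dx": 0, "dy": 0, "dz": 0.022, "fingers": 0}, {"rx": 0, "ry": 0, "rz": 0, "dx": 0, "dy": 0, "dz": 0.022, "fingers": 0}, {"rx": 0, "ry": 0, "rz": 0, "dx": 0, "dy": 0, "dz": 0.022, "fingers": 0}, {"rx": 0, "ry": 0, "rz": 0, "dx": 0, "dy": 0, "dz": 0.022, "fingers": 0}, {"rx": 0, "ry": 0, "rz": 0, "dx": 0, "dy": 0, "dz": 0.022, "fingers": 0}, {"rx": 0, "ry": 0, "rz": 0, "dx": 0, "dy": 0, "dz": 0.015, "fingers": 0}, {"rx": 0, "ry": 0, "rz": 0, "dx": 0, "dy": 0, "dz": 0.01, "fingers": 0}, {"rx": 0, "ry": 0, "rz": 0, "dx": 0, "dy": 0, "dz": 0, "fingers": 0}, {"rx": 0, "ry": 0, "rz": 0, "dx": 0, "dy": 0, "dz": 0, "fingers": 0}])

```text
time_s: 70.95
position: [0.4538, 0.2821, 0.1188]
tool_rot: [[-0.915, 0.403, 0.001], [0.403, 0.915, 0.0], [-0.001, 0.0, -1.0]]
ft_force: [-1.2, 0.0, -3.7]
grip_width: 0.015
gripper_force: 59.0
```

arm_command(deltas=[{"rx": 0, "ry": 0, "rz": 0, "dx": 0, "dy": 0, "dz": 0.003, "fingers": 0}, {"rx": 0, "ry": 0, "rz": 0, "dx": 0, "dy": 0, "dz": 0, "fingers": 0}])

```text
time_s: 71.15
position: [0.4535, 0.2823, 0.1156]
tool_rot: [[-0.915, 0.403, 0.001], [0.403, 0.915, 0.0], [-0.001, 0.0, -1.0]]
ft_force: [-0.4, 0.5, -3.8]
grip_width: 0.0146
gripper_force: 59.1
```

arm_command(deltas=[{"rx": 0, "ry": 0, "rz": 0, "dx": 0, "dy": 0, "dz": 0.003, "fingers": 0}, {"rx": 0, "ry": 0, "rz": 0, "dx": 0, "dy": 0, "dz": 0, "fingers": 0}])

```text
time_s: 71.35
position: [0.4533, 0.2823, 0.1121]
tool_rot: [[-0.915, 0.403, -0.0], [0.403, 0.915, -0.0], [0.0, -0.0, -1.0]]
ft_force: [-1.7, -0.1, -4.1]
grip_width: 0.0147
gripper_force: 59.1
```

arm_command(deltas=[{"rx": 0, "ry": 0, "rz": 0, "dx": 0, "dy": 0, "dz": 0.003, "fingers": 0}, {"rx": 0, "ry": 0, "rz": 0, "dx": 0, "dy": 0, "dz": 0, "fingers": 0}])

```text
time_s: 71.55
position: [0.4532, 0.2823, 0.109]
tool_rot: [[-0.915, 0.403, -0.001], [0.403, 0.915, -0.0], [0.001, -0.0, -1.0]]
ft_force: [-0.1, 0.4, -4.4]
grip_width: 0.0147
gripper_force: 59.1
```

arm_command(deltas=[{"rx": 0, "ry": 0, "rz": 0, "dx": 0, "dy": 0, "dz": 0.002, "fingers": 0}, {"rx": 0, "ry": 0, "rz": 0, "dx": 0, "dy": 0, "dz": 0, "fingers": 0}])

```text
time_s: 71.75
position: [0.4535, 0.2824, 0.1083]
tool_rot: [[-0.915, 0.402, 0.001], [0.402, 0.915, 0.0], [-0.001, 0.001, -1.0]]
ft_force: [-3.1, -2.1, 5.2]
grip_width: 0.0151
gripper_force: 60.4
```

arm_command(deltas=[{"rx": 0, "ry": 0, "rz": 0, "dx": 0, "dy": 0, "dz": 0, "fingers": 0.05}, {"rx": 0, "ry": 0, "rz": 0, "dx": 0, "dy": 0, "dz": 0, "fingers": 0.05}, {"rx": 0, "ry": 0, "rz": 0, "dx": 0, "dy": 0, "dz": 0, "fingers": 0.05}, {"rx": 0, "ry": 0, "rz": 0, "dx": 0, "dy": 0, "dz": -0.01, "fingers": 0.05}, {"rx": 0, "ry": 0, "rz": 0, "dx": 0, "dy": 0, "dz": -0.025, "fingers": 0.05}, {"rx": 0, "ry": 0, "rz": 0, "dx": 0, "dy": 0, "dz": -0.03, "fingers": 0.05}, {"rx": 0, "ry": 0, "rz": 0, "dx": 0, "dy": 0, "dz": -0.03, "fingers": 0.05}, {"rx": 0, "ry": 0, "rz": 0, "dx": 0, "dy": 0, "dz": -0.03, "fingers": 0.05}, {"rx": 0, "ry": 0, "rz": 0, "dx": 0, "dy": 0, "dz": -0.03, "fingers": 0.05}, {"rx": 0, "ry": 0, "rz": 0, "dx": 0, "dy": 0, "dz": -0.03, "fingers": 0.05}, {"rx": 0, "ry": 0, "rz": 0, "dx": 0, "dy": 0, "dz": -0.01, "fingers": 0.05}, {"rx": 0, "ry": 0, "rz": 0, "dx": 0, "dy": 0, "dz": 0, "fingers": 0.05}])

```text
time_s: 72.95
position: [0.4536, 0.2824, 0.3035]
tool_rot: [[-0.915, 0.402, 0.003], [0.402, 0.915, 0.001], [-0.002, 0.002, -1.0]]
ft_force: [-0.0, 0.3, -0.8]
grip_width: 0.0502
gripper_force: 0.0
```

Run:
```python
from h import *
print(pose()[:2])
p=get("wrist"); a=get("top")
for q,z in (("lid_grip",.117),("tap_grip",.121)):
    for l,pr in tip(q,p): print(q,l,pr,at_z(p,l,z).round(4))
c=p["color"].astype(int); b,g,r=c[...,0],c[...,1],c[...,2]
m=np.zeros((480,640),bool); m[90:310,210:440]=1
print("tap",quad(p,m&(r-b>60)&(r>120),.132)); print("grip",quad(p,m&(c.max(2)<60),.132))
im=np.zeros((600,800,3),np.uint8)
x0,y0=215,85
im[:,:600]=cv2.resize(p["color"][y0:y0+230,x0:x0+230],(600,600),interpolation=cv2.INTER_CUBIC)
im[:200,600:]=cv2.resize(a["color"][205:330,75:200],(200,200),interpolation=cv2.INTER_CUBIC)
cv2.imwrite("pics/chk3.png",im)
```

```text
(array([0.45360169, 0.28242065, 0.30352807]), np.float64(66.26586134229366))
lid_grip [321.5, 209.9] 0.79 [0.45   0.2831 0.117 ]
tap_grip [397.3, 213.8] 0.82 [0.4799 0.3451 0.121 ]
tap [(0.4774, 0.3456, 40.7, 12.0, -22.5)]
grip [(0.449, 0.2845, 45.3, 13.2, -23.7), (0.5028, 0.1934, 17.8, 10.7, -27.4), (0.5536, 0.3075, 15.9, 11.2, -25.2)]
```

View pics/chk3.png

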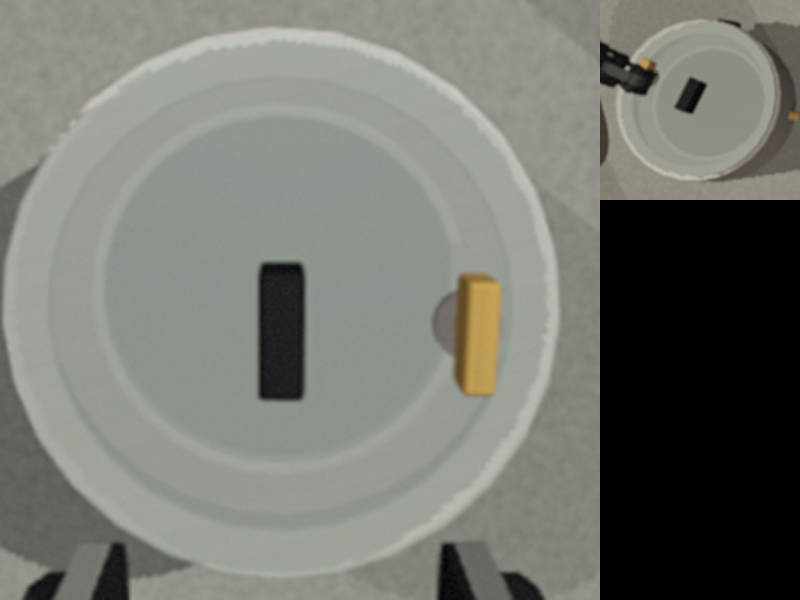

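The lid lies evenly on the rim: the disc is concentric with the white ring, the grip is at crop (282,330) and the open tap at (478,335). Now I'll shut the tap.

arm_command(deltas=[{"rx": 0, "ry": 0, "rz": -0.02, "dx": 0.0002, "dy": 0.0167, "dz": 0, "fingers": 0.05}, {"rx": 0, "ry": 0, "rz": 0, "dx": 0.0003, "dy": 0.0167, "dz": 0, "fingers": 0.05}, {"rx": 0, "ry": 0, "rz": 0, "dx": 0.0003, "dy": 0.0167, "dz": 0, "fingers": 0.05}, {"rx": 0, "ry": 0, "rz": 0, "dx": 0.0003, "dy": 0.0167, "dz": 0, "fingers": 0.05}, {"rx": 0, "ry": 0, "rz": 0, "dx": 0, "dy": 0, "dz": 0.022, "fingers": 0.05}, {"rx": 0, "ry": 0, "rz": 0, "dx": 0, "dy": 0, "dz": 0.022, "fingers": 0.05}, {"rx": 0, "ry": 0, "rz": 0, "dx": 0, "dy": 0, "dz": 0.022, "fingers": 0.05}, {"rx": 0, "ry": 0, "rz": 0, "dx": 0, "dy": 0, "dz": 0.022, "fingers": 0.05}, {"rx": 0, "ry": 0, "rz": 0, "dx": 0, "dy": 0, "dz": 0.022, "fingers": 0.05}, {"rx": 0, "ry": 0, "rz": 0, "dx": 0, "dy": 0, "dz": 0.022, "fingers": 0.05}, {"rx": 0, "ry": 0, "rz": 0, "dx": 0, "dy": 0, "dz": 0.022, "fingers": 0.05}, {"rx": 0, "ry": 0, "rz": 0, "dx": 0, "dy": 0, "dz": 0, "fingers": 0.05}])

```text
time_s: 74.35
position: [0.4767, 0.3435, 0.1446]
tool_rot: [[-0.923, 0.384, -0.007], [0.384, 0.923, -0.003], [0.005, -0.006, -1.0]]
ft_force: [-0.5, -0.1, 0.4]
grip_width: 0.05
gripper_force: 0.0
```

arm_command(deltas=[{"rx": 0, "ry": 0, "rz": 0, "dx": 0, "dy": 0, "dz": 0.015, "fingers": 0.05}, {"rx": 0, "ry": 0, "rz": 0, "dx": 0, "dy": 0, "dz": 0.015, "fingers": 0.05}, {"rx": 0, "ry": 0, "rz": 0, "dx": 0, "dy": 0, "dz": 0.012, "fingers": 0.05}, {"rx": 0, "ry": 0, "rz": 0, "dx": 0, "dy": 0, "dz": 0, "fingers": 0.05}, {"rx": 0, "ry": 0, "rz": 0, "dx": 0, "dy": 0, "dz": 0, "fingers": 0}, {"rx": 0, "ry": 0, "rz": 0, "dx": 0, "dy": 0, "dz": 0, "fingers": 0}, {"rx": 0, "ry": 0, "rz": 0, "dx": 0, "dy": 0, "dz": 0, "fingers": 0}, {"rx": 0, "ry": 0, "rz": 0, "dx": 0, "dy": 0, "dz": 0, "fingers": 0}, {"rx": 0, "ry": 0, "rz": 0, "dx": 0, "dy": 0, "dz": 0, "fingers": 0}, {"rx": 0, "ry": 0, "rz": 0, "dx": 0, "dy": 0, "dz": 0, "fingers": 0}], squeeze=25)

```text
time_s: 75.35
position: [0.4787, 0.3445, 0.1073]
tool_rot: [[-0.923, 0.384, 0.002], [0.384, 0.923, 0.001], [-0.001, 0.001, -1.0]]
ft_force: [-0.5, 0.2, 6.2]
grip_width: 0.0117
gripper_force: 27.3
```

Run:
```python
from h import *
print(pose()[:2], env.observe()["wrist_torque"])
```

```text
(array([0.47872019, 0.34448925, 0.10725573]), np.float64(67.38738961064729)) [ 0.00934244  0.08394942 -0.35123884]
```

arm_command(deltas=[{"rx": 0, "ry": 0, "rz": 0.135, "dx": 0, "dy": 0, "dz": 0, "fingers": 0}, {"rx": 0, "ry": 0, "rz": 0.135, "dx": 0, "dy": 0, "dz": 0, "fingers": 0}, {"rx": 0, "ry": 0, "rz": 0.135, "dx": 0, "dy": 0, "dz": 0, "fingers": 0}, {"rx": 0, "ry": 0, "rz": 0.135, "dx": 0, "dy": 0, "dz": 0, "fingers": 0}, {"rx": 0, "ry": 0, "rz": 0.135, "dx": 0, "dy": 0, "dz": 0, "fingers": 0}, {"rx": 0, "ry": 0, "rz": 0.135, "dx": 0, "dy": 0, "dz": 0, "fingers": 0}, {"rx": 0, "ry": 0, "rz": 0.135, "dx": 0, "dy": 0, "dz": 0, "fingers": 0}, {"rx": 0, "ry": 0, "rz": 0.135, "dx": 0, "dy": 0, "dz": 0, "fingers": 0}, {"rx": 0, "ry": 0, "rz": 0.135, "dx": 0, "dy": 0, "dz": 0, "fingers": 0}, {"rx": 0, "ry": 0, "rz": 0.135, "dx": 0, "dy": 0, "dz": 0, "fingers": 0}, {"rx": 0, "ry": 0, "rz": 0.135, "dx": 0, "dy": 0, "dz": 0, "fingers": 0}, {"rx": 0, "ry": 0, "rz": 0, "dx": 0, "dy": 0, "dz": 0, "fingers": 0}])

```text
time_s: 76.55
position: [0.4793, 0.3447, 0.1072]
tool_rot: [[0.305, 0.952, 0.003], [0.952, -0.305, 0.001], [0.002, 0.002, -1.0]]
ft_force: [3.6, 1.3, 5.6]
grip_width: 0.0112
gripper_force: 24.6
```

arm_command(deltas=[{"rx": 0, "ry": 0, "rz": 0.06, "dx": 0, "dy": 0, "dz": 0, "fingers": 0}, {"rx": 0, "ry": 0, "rz": 0, "dx": 0, "dy": 0, "dz": 0, "fingers": 0}])

```text
time_s: 76.75
position: [0.4793, 0.3447, 0.1072]
tool_rot: [[0.358, 0.934, 0.003], [0.934, -0.358, 0.001], [0.002, 0.002, -1.0]]
ft_force: [3.1, 1.9, 6.4]
grip_width: 0.0114
gripper_force: 24.7
```

Run:
```python
from h import *
print(pose()[:2], env.observe()["wrist_torque"])
```

```text
(array([0.47931381, 0.34472857, 0.10721375]), np.float64(-20.96248287043731)) [ 0.28043278 -0.44227579  0.03310839]
```

arm_command(deltas=[{"rx": 0, "ry": 0, "rz": 0.04, "dx": 0, "dy": 0, "dz": 0, "fingers": 0}, {"rx": 0, "ry": 0, "rz": 0, "dx": 0, "dy": 0, "dz": 0, "fingers": 0}])

```text
time_s: 76.95
position: [0.4794, 0.3447, 0.1072]
tool_rot: [[0.394, 0.919, 0.003], [0.919, -0.394, 0.001], [0.002, 0.002, -1.0]]
ft_force: [2.8, 1.8, 5.7]
grip_width: 0.0115
gripper_force: 24.7
```

Run:
```python
from h import *
print(pose()[:2], env.observe()["wrist_torque"])
```

```text
(array([0.47935307, 0.3447324 , 0.10723608]), np.float64(-23.220338957494697)) [ 0.29843227 -0.36018867 -0.00793715]
```

arm_command(deltas=[{"rx": 0, "ry": 0, "rz": 0.025, "dx": 0, "dy": 0, "dz": 0, "fingers": 0}, {"rx": 0, "ry": 0, "rz": 0, "dx": 0, "dy": 0, "dz": 0, "fingers": 0}])

```text
time_s: 77.15
position: [0.4794, 0.3447, 0.1072]
tool_rot: [[0.416, 0.909, 0.003], [0.909, -0.416, 0.001], [0.002, 0.002, -1.0]]
ft_force: [3.7, 2.4, 4.7]
grip_width: 0.0121
gripper_force: 24.5
```

Run:
```python
from h import *
print(pose()[:2], env.observe()["wrist_torque"])
```

```text
(array([0.4793513 , 0.34470744, 0.1072152 ]), np.float64(-24.59112755322503)) [ 0.23509484 -0.47171846  0.31042473]
```

arm_command(deltas=[{"rx": 0, "ry": 0, "rz": 0.025, "dx": 0, "dy": 0, "dz": 0, "fingers": 0}, {"rx": 0, "ry": 0, "rz": 0, "dx": 0, "dy": 0, "dz": 0, "fingers": 0}])

```text
time_s: 77.35
position: [0.4794, 0.3445, 0.1072]
tool_rot: [[0.438, 0.899, 0.003], [0.899, -0.438, 0.001], [0.002, 0.003, -1.0]]
ft_force: [2.5, -0.0, 6.2]
grip_width: 0.0114
gripper_force: 25.6
```

Run:
```python
from h import *
print(pose()[:2], env.observe()["wrist_torque"])
```

```text
(array([0.47936205, 0.3444802 , 0.10721584]), np.float64(-25.995613603260576)) [ 0.02672778 -0.39332925  0.56784978]
```

At the shut stop, with torque at 0.57 N m. Releasing, lifting and checking.

arm_command(deltas=[{"rx": 0, "ry": 0, "rz": -0.02, "dx": 0, "dy": 0, "dz": 0, "fingers": 0}, {"rx": 0, "ry": 0, "rz": 0, "dx": 0, "dy": 0, "dz": 0, "fingers": 0.05}, {"rx": 0, "ry": 0, "rz": 0, "dx": 0, "dy": 0, "dz": 0, "fingers": 0.05}, {"rx": 0, "ry": 0, "rz": 0, "dx": 0, "dy": 0, "dz": 0, "fingers": 0.05}, {"rx": 0, "ry": 0, "rz": 0, "dx": 0, "dy": 0, "dz": -0.01, "fingers": 0.05}, {"rx": 0, "ry": 0, "rz": 0, "dx": 0, "dy": 0, "dz": -0.03, "fingers": 0.05}, {"rx": 0, "ry": 0, "rz": 0, "dx": 0, "dy": 0, "dz": -0.03, "fingers": 0.05}, {"rx": 0, "ry": 0, "rz": 0, "dx": 0, "dy": 0, "dz": -0.03, "fingers": 0.05}, {"rx": 0, "ry": 0, "rz": 0, "dx": -0.02, "dy": 0, "dz": -0.03, "fingers": 0.05}, {"rx": 0, "ry": 0, "rz": 0, "dx": -0.025, "dy": 0, "dz": -0.03, "fingers": 0.05}, {"rx": 0, "ry": 0, "rz": 0, "dx": -0.025, "dy": 0, "dz": -0.03, "fingers": 0.05}, {"rx": 0, "ry": 0, "rz": 0, "dx": 0, "dy": 0, "dz": 0, "fingers": 0.05}])

```text
time_s: 78.55
position: [0.4486, 0.2797, 0.3014]
tool_rot: [[0.425, 0.905, 0.008], [0.905, -0.426, 0.002], [0.005, 0.006, -1.0]]
ft_force: [0.9, 1.0, -0.2]
grip_width: 0.0499
gripper_force: 0.0
```

Run:
```python
from h import *
print(pose()[:2])
p=get("wrist"); a=get("top"); s=get("side")
for q,z in (("lid_grip",.117),("tap_grip",.121)):
    for l,pr in tip(q,p): print(q,l,pr,at_z(p,l,z).round(4))
c=p["color"].astype(int); b,g,r=c[...,0],c[...,1],c[...,2]
m=np.zeros((480,640),bool); m[80:310,210:440]=1
print("tap",quad(p,m&(r-b>60)&(r>120),.132)); print("grip",quad(p,m&(c.max(2)<60),.132))
im=np.zeros((600,800,3),np.uint8)
im[:480,:480]=cv2.resize(p["color"][75:315,210:450],(480,480),interpolation=cv2.INTER_CUBIC)
im[:300,490:790]=cv2.resize(a["color"][160:280,220:340],(300,300),interpolation=cv2.INTER_CUBIC)
im[300:580,490:790]=cv2.resize(s["color"][100:380,180:480],(300,280))
cv2.imwrite("pics/chk4.png",im)
```

```text
(array([0.44864079, 0.27966468, 0.30142281]), np.float64(-25.183279467332355))
lid_grip [323.5, 213.1] 0.7 [0.4505 0.2811 0.117 ]
tap_grip [321.8, 135.0] 0.84 [0.4789 0.345  0.121 ]
tap [(0.4785, 0.3448, 37.9, 10.8, 64.9)]
grip [(0.4516, 0.2857, 42.2, 18.5, -25.2), (0.4714, 0.1819, 17.6, 10.7, 68.5), (0.3593, 0.2344, 15.7, 10.9, 66.0)]
```

View pics/chk4.png

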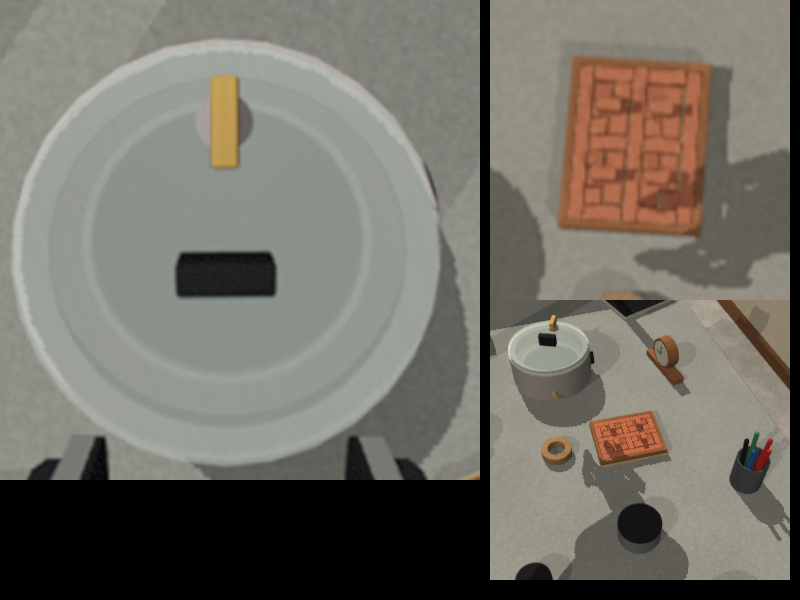

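The tap bar is radial at (225,120), the lid is seated, all four castings are flush and the bystanders haven't moved. Handing in.

```bash
python3 -c "
from rig import env
print(env.close_job())"
```

```text
the job is handed in; nothing more can be done
None
```

I finished the job and handed it in at about 79 s: all four castings (T, S, Z and P) sit flush in their openings, the lid is back on the chamber about 2 mm from where it started, and the tap was turned shut last.

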